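# Proof-pull carton carry handles

## Task

Proof-test the two or three black carton carry handles lying on the bench: seat them all in the slots of the pull tester, swing its keeper lever shut over them, then draw the gauge's pull bar out to the thick 20 N ring, hold it there for 2 seconds, never going past the 25 N ring, and let it back home. Then swing the keeper lever wide open again and put all the tested handles in the white tray. Leave the other things on the bench where they are.

Things in the scene. Friction and masses are not known exactly. Their poses are not given: they have to be found in the camera images.
- rig: pull tester fixed to the bench; white base plate 265 x 170 x 8 mm. Its x axis runs from the gauge to the fixed slotted aluminium block (rig x 95.5 to 134.5 mm); facing it is the slotted yoke (x -0.5 to 34.5 mm) that carries the gauge. Both are 160 mm along y, tops 46 mm above the bench. The open 61 mm gap between is for fingers. Origin on the bench, under the middle slot's line
- slot1 (a point): centre of a carry handle when seated flat in the slot at rig y = -50 mm (rig x 65 mm, 36 mm above the bench); a handle lies along the rig's x axis, either way round, with one head in each block
- slot2 (a point): the same for the middle slot, rig y = 0. Each slot is open at the top, floor 30 mm above the bench: in each block a pocket 41 mm (y) by 19 mm (x) for a handle's head, and towards the gap a throat 22 mm wide and 8 mm long for its bar. A handle has 2.5 mm of play along x and 3.5 mm along y each way
- slot3 (a point): the same for the slot at rig y = +50 mm
- pivot (a point): pivot of the keeper lever, a vertical axis at rig x 113 mm, y -90 mm
- knob (a point): grip centre, 76 mm above the bench, of the black upright knob on the free end of the keeper lever, 195 mm from the pivot: 20 mm across, 64 to 92 mm above the bench, with a 20 mm round foot below it down to 48 mm. The lever is a flat steel bar 16 mm wide, 48 to 58 mm above the bench, that turns level over the fixed block
- lever (a joint): keeper lever, rad: 0 = shut, along the rig's y axis over all three slots of the fixed block (5 mm above seated handles), the knob beyond the block's +y end; it grows to 1.25 = wide open as the knob swings towards the rig's +x (clockwise from above). It stays where it is left (0.6 N at the knob). Shut is below 0.09; open, clear of the slots, above 0.9
- gauge (a joint): how far the rod is drawn out of its barrel, m: 0 = home; a spring of 360 N/m pulls it back. The 20 N ring is at the mouth at 0.0555; the 25 N ring at 0.0694, a stop at 0.080. Barrel and yoke first slide up to 5 mm along with the pull until the handles are taut (10 mm if there are none), and go back by themselves
- pull_bar (a point): middle of the gauge's black pull bar, a round bar 14 mm thick and 84 mm long, level and across the rig's x axis, 40 mm above the bench and, when home, 40 mm in front of the barrel's mouth; the bench below is free. It is pulled along the rig's -x; fingers closing along the rig's x axis can straddle it from above
- mouth (a point): centre of the open end of the gauge's barrel (aluminium tube 29 mm across with a black 31 mm collar), where the white rod comes out, 40 mm above the bench
- mark (a point): the thick black 20 N ring on the white rod (thin rings at 5, 10, 15 and 25 N); hidden in the barrel when home; the rod is to be drawn until this point is at the mouth
- tray: white open tray for tested handles, 170 (x) x 210 (y) x 30 mm high, wall and floor 4 mm thick, fixed to the bench; origin under its centre, on the bench
- carry1: rigid black plastic carry handle for a cake carton, a flat dog-bone 110 mm long (x axis) and 12 mm thick: a bar 15 mm wide between two T-heads 34 mm wide (y) and 14 mm long; origin at its centre, 6 mm above what it lies on; 40 g. It may be absent
- carry2: rigid black plastic carry handle for a cake carton, a flat dog-bone 110 mm long (x axis) and 12 mm thick: a bar 15 mm wide between two T-heads 34 mm wide (y) and 14 mm long; origin at its centre, 6 mm above what it lies on; 40 g. It may be absent
- carry3: rigid black plastic carry handle for a cake carton, a flat dog-bone 110 mm long (x axis) and 12 mm thick: a bar 15 mm wide between two T-heads 34 mm wide (y) and 14 mm long; origin at its centre, 6 mm above what it lies on; 40 g. It may be absent
- tape_roll: cardboard packing-tape core, ring 90 mm across and 48 mm high; a bystander, origin at the centre of its underside
- marker: blue marker pen lying down, 16 mm thick, 146 mm long; a bystander, origin at the centre of its length and underside
- biscuit_tin: round biscuit tin, 100 mm across, 75 mm high; a bystander, origin at the centre of its underside
- tally: steel hand counter, 50 x 45 x 41 mm; a bystander, origin at the centre of its underside
- weight: knobbed steel check weight, 38 mm across, 58 mm high; a bystander, origin at the centre of its underside
Mind the look-alikes: they are no part of the job. Leave any yellow look-alike of the carry1 alone.

How it is judged:
On the way, in this order (a step that is already met when the one before it is completed fails the run):
1. all the carry handles present lie seated in slots of the tester and the keeper lever is shut over them (((distance between carry1 and slot1 below 0.0085 m and angle between the x axis of carry1 and the x axis of rig, either way round below 0.12 rad and angle between the z axis of carry1 and the z axis of rig, either way round below 0.06 rad) or (distance between carry1 and slot2 below 0.0085 m and angle between the x axis of carry1 and the x axis of rig, either way round below 0.12 rad and angle between the z axis of carry1 and the z axis of rig, either way round below 0.06 rad) or (distance between carry1 and slot3 below 0.0085 m and angle between the x axis of carry1 and the x axis of rig, either way round below 0.12 rad and angle between the z axis of carry1 and the z axis of rig, either way round below 0.06 rad)) and ((distance between carry2 and slot1 below 0.0085 m and angle between the x axis of carry2 and the x axis of rig, either way round below 0.12 rad and angle between the z axis of carry2 and the z axis of rig, either way round below 0.06 rad) or (distance between carry2 and slot2 below 0.0085 m and angle between the x axis of carry2 and the x axis of rig, either way round below 0.12 rad and angle between the z axis of carry2 and the z axis of rig, either way round below 0.06 rad) or (distance between carry2 and slot3 below 0.0085 m and angle between the x axis of carry2 and the x axis of rig, either way round below 0.12 rad and angle between the z axis of carry2 and the z axis of rig, either way round below 0.06 rad)) and ((distance between carry3 and slot1 below 0.0085 m and angle between the x axis of carry3 and the x axis of rig, either way round below 0.12 rad and angle between the z axis of carry3 and the z axis of rig, either way round below 0.06 rad) or (distance between carry3 and slot2 below 0.0085 m and angle between the x axis of carry3 and the x axis of rig, either way round below 0.12 rad and angle between the z axis of carry3 and the z axis of rig, either way round below 0.06 rad) or (distance between carry3 and slot3 below 0.0085 m and angle between the x axis of carry3 and the x axis of rig, either way round below 0.12 rad and angle between the z axis of carry3 and the z axis of rig, either way round below 0.06 rad)) and value of joint lever below 0.09 rad and value of joint gauge below 0.02 m), for 0.2 s.
2. with the handles seated and the lever shut, the gauge is held at the 20 N ring (within 2 N, that is 5.5 mm) for 2 s (((distance between carry1 and slot1 below 0.0085 m and angle between the x axis of carry1 and the x axis of rig, either way round below 0.12 rad and angle between the z axis of carry1 and the z axis of rig, either way round below 0.06 rad) or (distance between carry1 and slot2 below 0.0085 m and angle between the x axis of carry1 and the x axis of rig, either way round below 0.12 rad and angle between the z axis of carry1 and the z axis of rig, either way round below 0.06 rad) or (distance between carry1 and slot3 below 0.0085 m and angle between the x axis of carry1 and the x axis of rig, either way round below 0.12 rad and angle between the z axis of carry1 and the z axis of rig, either way round below 0.06 rad)) and ((distance between carry2 and slot1 below 0.0085 m and angle between the x axis of carry2 and the x axis of rig, either way round below 0.12 rad and angle between the z axis of carry2 and the z axis of rig, either way round below 0.06 rad) or (distance between carry2 and slot2 below 0.0085 m and angle between the x axis of carry2 and the x axis of rig, either way round below 0.12 rad and angle between the z axis of carry2 and the z axis of rig, either way round below 0.06 rad) or (distance between carry2 and slot3 below 0.0085 m and angle between the x axis of carry2 and the x axis of rig, either way round below 0.12 rad and angle between the z axis of carry2 and the z axis of rig, either way round below 0.06 rad)) and ((distance between carry3 and slot1 below 0.0085 m and angle between the x axis of carry3 and the x axis of rig, either way round below 0.12 rad and angle between the z axis of carry3 and the z axis of rig, either way round below 0.06 rad) or (distance between carry3 and slot2 below 0.0085 m and angle between the x axis of carry3 and the x axis of rig, either way round below 0.12 rad and angle between the z axis of carry3 and the z axis of rig, either way round below 0.06 rad) or (distance between carry3 and slot3 below 0.0085 m and angle between the x axis of carry3 and the x axis of rig, either way round below 0.12 rad and angle between the z axis of carry3 and the z axis of rig, either way round below 0.06 rad)) and value of joint lever below 0.09 rad and value of joint gauge between 0.05 and 0.061 m), for 1.8 s.
3. the gauge is back home with the lever still shut (value of joint lever below 0.09 rad and value of joint gauge below 0.005 m), for 0.1 s.
4. the keeper lever is swung open (value of joint lever above 0.9 rad), for 0.1 s.
At the end, for the whole second after the job is handed in: every carry handle present lies at rest in the tray (its centre inside the walls and less than 45 mm above the bench), the keeper lever stands open (above 0.9 rad) and the gauge is home (within 5 mm) (x of carry1 in the frame of tray between -0.08 and 0.08 m and y of carry1 in the frame of tray between -0.1 and 0.1 m and z of carry1 in the frame of tray between 0 and 0.045 m and linear speed of each of carry1, carry2, carry3 below 0.03 m/s and x of carry2 in the frame of tray between -0.08 and 0.08 m and y of carry2 in the frame of tray between -0.1 and 0.1 m and z of carry2 in the frame of tray between 0 and 0.045 m and x of carry3 in the frame of tray between -0.08 and 0.08 m and y of carry3 in the frame of tray between -0.1 and 0.1 m and z of carry3 in the frame of tray between 0 and 0.045 m and value of joint lever above 0.9 rad and value of joint gauge below 0.005 m); the robot touches nothing.
It fails at once if the gauge is pulled past the 25 N ring (0.0705 m) (value of joint gauge above 0.0705 m).
It fails at once if a bystander is shifted by more than 40 mm (distance of any of tape_roll, marker, biscuit_tin, tally, weight from where it was at the start of the episode above 0.04 m).
Of carry1, carry2, carry3 only 2 to 3 are there at a start; the rules pass over those that are not, and their reading is None.
At some moment in a run one of carry1, carry2, carry3 may be knocked a few centimetres aside while the robot is not near it.
Once in a run the grip may slacken for a moment while it holds something.
It also fails if it takes over 210 s, if anything falls off the work surface, if the arm or the gripper's body presses on something with over 40 N, if the wrist force passes 120 N, or if a joint passes its speed limit or range.

## Robot

A 6-joint arm with a two-finger parallel gripper is mounted at the origin on the work surface. World frame = base frame: x ahead of the robot, y to its left, z up, the work surface at z = 0. Lengths are in m, angles in rad, forces in N, time in s.
With the tool pointing down it reaches from about 0.25 to 0.775 m from the base axis. Payload 4 kg.
Tool frame: the origin (TCP) lies on the centre line of the jaws, within the pads' length; the fingertips stand 8 mm ahead of it and the grasp point (between the pads) lies 11 mm behind it; z points along the fingers, y is the line along which they close (so a half turn about z gives the same grasp; the last joint's range is limited). The gripper opens to 85 mm and grips with 20 to 120 N. Pads are 22 mm wide; open, the fingers measure 114 mm over their backs; the gripper's body (76 mm by 85 mm) begins 54 mm behind the grasp point. The pads swing forward as they close: fully open they stand 13 mm farther back than shut.
Start: joints at [-1.23, 0.087, 1.371, -0, 1.684, -0.103], TCP at [0.236, -0.497, 0.239] pointing down, gripper open.
Joint ranges: [-3.1, 3.1], [-0.76, 2.03], [0.27, 2.55], [-1.08, 4.22], [0.17, 2.65], [-2.57, 2.57]. Speed limits (rad/s): [2.79, 2.79, 3.14, 3.14, 3.14, 3.14].

## Interface

Orientations are given as a unit quaternion [w, x, y, z].
In Python, from cell import env gives the robot as it stands.
- The arm moves only by the tool play_rows, never from a script. Its argument "plan" is a list of rows, each a list of 7 numbers: the shift along the tool's x, y, z each as a share of 0.2 m, from -1 to 1, then the turn, a rotation vector about the tool's x, y, z each as a share of 0.12 rad, from -1 to 1, then the finger opening in mm, from 0 to 85.4. In form: [[tx, ty, tz, wx, wy, wz, hand], ...]. A call has 1 to 12 rows; each row shifts and turns the commanded pose from where the row before left it, along the tool's axes as they then stand; what a row does not reach is not made up. A row lasts 1/8 s, in which the tool goes at most 62.5 mm and 10.7 degrees, less where a joint would pass 70% of its speed; a pose out of reach is approached as far as the arm can. A call with a number of a shift or a turn outside -1 to 1 is refused whole. A call with a gripper value outside its range is refused whole. The fingers move at their own pace and stop on an object; "force" is the grip in N (left out, the last holds). Time passes only in rows, so rows that do not move let the fingers close. It gives the time, the measured TCP pose, the force, the opening and the grip force at its end, in the units of the state.
- env.observe(): the state, without advancing time (a new reading comes with each control period).
- env.camera(name): name is "scene" or "top" or "wrist"; returns a dict with "color" (384x512x3 uint8, blue, green, red), "fx", "fy", "cx", "cy" (pixels), "world_to_cam" (4x4, takes a point from world to camera coordinates). Camera axes: x right, y up, looking along -z (the intrinsics and any distortion apply to the point x, -y, -z); pixel columns grow to the right and rows downward; lengths in m; the calibration is good to about 2 mm. A picture is of the moment at which its call begins. There is no depth.
- env.sign_off(): hands the job in; it is judged then, once.
The state is a dict: "time": time; "joint_pos": joint angles; "joint_velocities": joint speeds; "tau": joint torques, N m; "tcp_pos": TCP position; "orientation": TCP orientation; "wrist_force": force on the tool from outside, world axes, zero at the start; "torque": the same for the moment, N m; "finger_gap": finger opening in m; "grasp_force": force on a finger pad.
Only numpy, scipy, OpenCV 4.12 (cv2) and the standard library are available. Lean on these libraries where they do the work, as an engineer would, in place of code of your own. Each camera call takes 0.05 s, during which the arm holds its last target. There are 200 camera calls.

## Working session

There is one attempt and no reset: what is moved stays moved. The work goes in short steps, Python scripts to look and compute and a tool call to move; the robot and the scene stay as the last step left them, time stands still between calls to the robot, and variables do not carry over. Pictures are saved under pics/ and viewed, at most 14 in all, crops included, and the job is handed in when it is done.

Besides the shell and the picture viewer there is one more tool, called after "Call:" by a JSON object that holds its "name" and its "arguments", one argument or row to a line. play_rows: Moves the arm, as the interface text tells. Shift numbers are shares of 0.2 m and turn numbers shares of 0.12 rad, none past 1 either way. Its arguments: {"type":"object","properties":{"plan":{"type":"array"},"force":{"type":"number"}},"required":["plan"]}

```bash
ls; mkdir -p pics; cat > h.py <<'E'
import numpy as np,cv2
from cell import env
def cam(n,save=None):
    c=env.camera(n)
    if save: cv2.imwrite('pics/'+save,c['color'])
    return c
def ray(c,u,v,z):
    W=np.array(c['world_to_cam']);R=W[:3,:3];o=-R.T@W[:3,3]
    d=R.T@np.array([(u-c['cx'])/c['fx'],-(v-c['cy'])/c['fy'],-1])
    return o+d*(z-o[2])/d[2]
def pix(c,p):
    W=np.array(c['world_to_cam']);q=W[:3,:3]@p+W[:3,3]
    return c['cx']+c['fx']*q[0]/-q[2], c['cy']-c['fy']*q[1]/-q[2]
E
python3 - <<'E'
from h import *
a=cam('top','top1.png');b=cam('scene','scene1.png')
print({k:v for k,v in a.items() if k!='color'})
s=env.observe();print(s['time'],s['tcp_pos'],s['orientation'],s['finger_gap'])
E
```

```text
pics
{'fx': 347.269364683177, 'fy': 347.269364683177, 'cx': 257.1149839033621, 'cy': 188.77703938306206, 'world_to_cam': array([[-0.00869159, -0.99963132, -0.02572309, -0.02157565],
       [ 0.9885834 , -0.01245949,  0.15015864, -0.53228438],
       [-0.15042377, -0.02412431,  0.98832723, -0.97034442],
       [ 0.        ,  0.        ,  0.        ,  1.        ]])}
0.1 [ 0.23601613 -0.49629181  0.23823363] [-1.02240278e-03  9.75482342e-01  2.20075319e-01 -9.60923043e-05] 0.08537108609774176
```

View pics/top1.png

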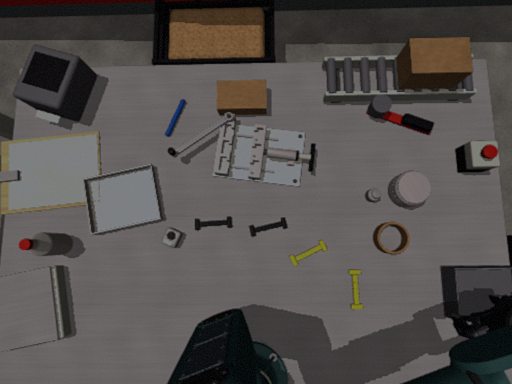

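View pics/scene1.png

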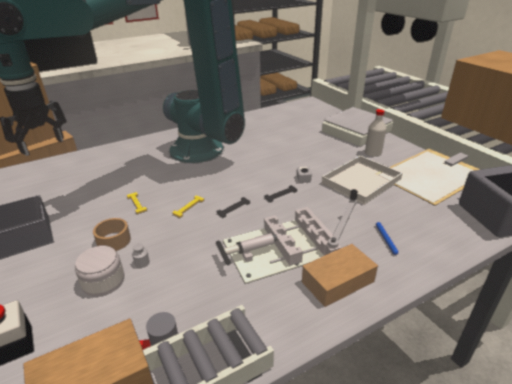

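The top view shows two black dog-bones at (213,223) and (268,227); two yellow look-alikes are at (309,252) and (356,289). The rig is around (260,155) with its x axis toward image left. The lever knob is at (172,151), and the tray at (124,200). I'll confirm these in an enlarged crop and measure.

```bash
cat >> h.py <<'E'
def handles(c,z=0.006,thr=60,box=(150,190,340,300)):
    im=c['color'].astype(int);x0,y0,x1,y1=box
    m=((im.max(2)<thr)).astype(np.uint8); mm=np.zeros_like(m); mm[y0:y1,x0:x1]=m[y0:y1,x0:x1]
    cs,_=cv2.findContours(mm,cv2.RETR_EXTERNAL,cv2.CHAIN_APPROX_NONE)
    out=[]
    for k in cs:
        if cv2.contourArea(k)<60: continue
        (u,v),wh,an=cv2.minAreaRect(k); b=cv2.boxPoints(((u,v),wh,an))
        P=np.array([ray(c,*q,z)[:2] for q in b]); ctr=P.mean(0)
        e1=P[1]-P[0];e2=P[2]-P[1]; L=e1 if np.hypot(*e1)>np.hypot(*e2) else e2
        out.append((np.round([u,v]),ctr.round(4),np.round([np.hypot(*e1),np.hypot(*e2)],3),round(np.arctan2(L[1],L[0])%np.pi,3)))
    return out
E
python3 - <<'E'
from h import *
c=cam('top')
for o in handles(c): print(o)
im=c['color'][95:245,70:330]
cv2.imwrite('pics/crop1.png',cv2.resize(im,None,fx=3,fy=3,interpolation=cv2.INTER_CUBIC))
E
```

```text
(array([268., 226.]), array([ 0.4243, -0.0572]), array([0.109, 0.034]), np.float64(1.805))
(array([213., 223.]), array([0.436, 0.105]), array([0.111, 0.03 ]), np.float64(1.623))
(array([160., 207.]), array([0.4854, 0.266 ]), array([0.099, 0.044]), np.float64(2.991))
```

View pics/crop1.png

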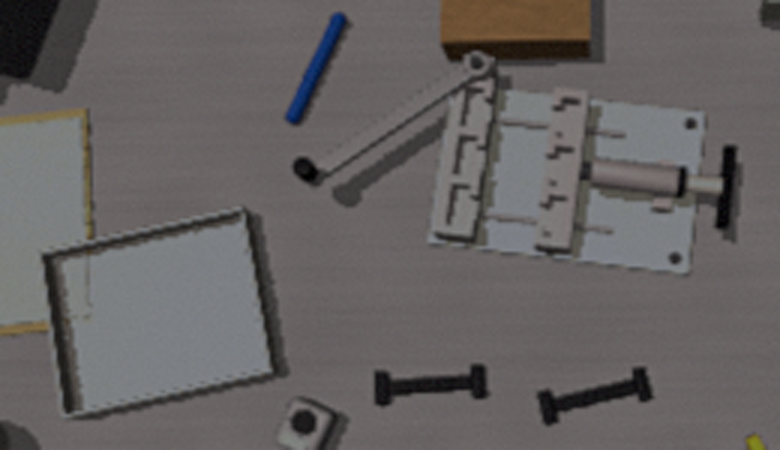

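```bash
cat >> h.py <<'E'
from scipy.spatial.transform import Rotation as Ro
def st():
    s=env.observe();q=s['orientation'];R=Ro.from_quat([q[1],q[2],q[3],q[0]]).as_matrix()
    return np.array(s['tcp_pos']),R,s
def to(p,yaw=None):
    """shares: turn needed to point straight down with given yaw of tool x; then shift in the turned frame"""
    t,R,s=st(); y0=np.arctan2(R[1,0],R[0,0])
    if yaw is None: yaw=y0
    yaw=y0+(yaw-y0+np.pi/2)%np.pi-np.pi/2
    T=np.array([[np.cos(yaw),np.sin(yaw),0],[np.sin(yaw),-np.cos(yaw),0],[0,0,-1]])
    w=Ro.from_matrix(R.T@T).as_rotvec()/.12
    print('t',round(s['time'],2),'tcp',t.round(4),'yaw',round(y0,3),'gap',round(s['finger_gap'],4),'F',np.round(s['wrist_force'],1))
    print('turn',w.round(2),'shift in turned',(T.T@(np.array(p)-t)/.2).round(3),'in now',(R.T@(np.array(p)-t)/.2).round(3))
E
python3 -c "
from h import *
to([.5,-.02,.36],1.571)"
```

```text
t 0.15 tcp [ 0.236  -0.4964  0.2384] yaw 0.444 gap 0.0856 F [ 0.7 -0.2 -0.2]
turn [-0.01 -0.01 -9.39] shift in turned [ 2.382  1.32  -0.608] in now [ 2.215 -1.585 -0.605]
```

Call:
{"name": "play_rows", "arguments": {
  "plan": [
    [0, 0, -0.06, 0, 0, -0.94, 85],
    [0, 0, -0.06, 0, 0, -0.94, 85],
    [0, 0, -0.06, 0, 0, -0.94, 85],
    [0, 0, -0.06, 0, 0, -0.94, 85],
    [0, 0, -0.06, 0, 0, -0.94, 85],
    [0, 0, -0.06, 0, 0, -0.94, 85],
    [0, 0, -0.06, 0, 0, -0.94, 85],
    [0, 0, -0.06, 0, 0, -0.94, 85],
    [0, 0, -0.06, 0, 0, -0.94, 85],
    [0, 0, -0.06, 0, 0, -0.93, 85]
  ]
}}

```text
time: 1.4
tcp_pos: [0.2361, -0.4966, 0.3592]
orientation: [-0.0, 0.706, 0.708, 0.0]
wrist_force: [0.4, 0.3, 0.4]
finger_gap: 0.0849
grasp_force: 0.0
```

Call:
{"name": "play_rows", "arguments": {
  "plan": [
    [0.2, 0.11, 0, 0, 0, 0, 85],
    [0.2, 0.11, 0, 0, 0, 0, 85],
    [0.2, 0.11, 0, 0, 0, 0, 85],
    [0.2, 0.11, 0, 0, 0, 0, 85],
    [0.2, 0.11, 0, 0, 0, 0, 85],
    [0.2, 0.11, 0, 0, 0, 0, 85],
    [0.2, 0.11, 0, 0, 0, 0, 85],
    [0.2, 0.11, 0, 0, 0, 0, 85],
    [0.2, 0.11, 0, 0, 0, 0, 85],
    [0.2, 0.11, 0, 0, 0, 0, 85],
    [0.2, 0.11, 0, 0, 0, 0, 85],
    [0.2, 0.11, 0, 0, 0, 0, 85]
  ]
}}

```text
time: 2.9
tcp_pos: [0.5007, -0.0153, 0.359]
orientation: [-0.0, 0.707, 0.707, -0.0]
wrist_force: [0.3, -0.6, 0.9]
finger_gap: 0.0851
grasp_force: 0.0
```

```bash
python3 - <<'E'
from h import *
to([.5,-.02,.36],1.571)
c=cam('wrist','w1.png'); print(c['fx'],np.array(c['world_to_cam']).round(3))
E
```

```text
t 2.9 tcp [ 0.5007 -0.0153  0.359 ] yaw 1.571 gap 0.0851 F [ 0.3 -0.6  0.9]
turn [-0.  0. -0.] shift in turned [-0.023 -0.004 -0.005] in now [-0.023 -0.004 -0.005]
332.4942104592297 [[ 1.    -0.    -0.001 -0.499]
 [ 0.     0.958 -0.288  0.086]
 [ 0.001  0.288  0.958 -0.489]
 [ 0.     0.     0.     1.   ]]
```

View pics/w1.png

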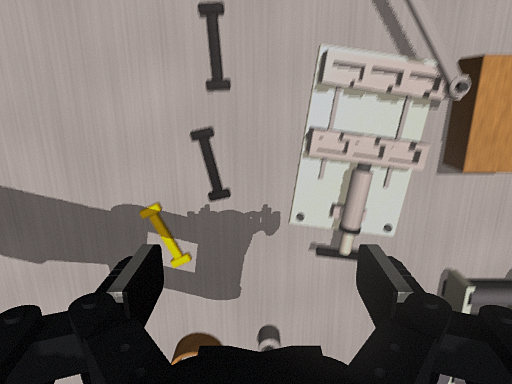

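Call:
{"name": "play_rows", "arguments": {
  "plan": [
    [-0.05, 0.1, 0.1, 0, 0, 0, 85],
    [-0.05, 0.1, 0.1, 0, 0, 0, 85],
    [-0.05, 0.1, 0.1, 0, 0, 0, 85],
    [-0.05, 0.1, 0.1, 0, 0, 0, 85],
    [-0.05, 0.1, 0.1, 0, 0, 0, 85],
    [0, 0, 0, 0, 0, 0, 85]
  ]
}}

```text
time: 3.7
tcp_pos: [0.5997, -0.0674, 0.2556]
orientation: [-0.003, 0.707, 0.707, -0.002]
wrist_force: [0.0, 0.1, 0.2]
finger_gap: 0.0852
grasp_force: 0.0
```

```bash
python3 - <<'E'
from h import *
to([.6,-.06,.26],1.571)
c=cam('wrist'); cv2.imwrite('pics/w2.png',cv2.resize(c['color'],(800,600),interpolation=cv2.INTER_CUBIC))
import pickle; pickle.dump(c,open('w2.pkl','wb'))
E
```

```text
t 3.7 tcp [ 0.5997 -0.0674  0.2556] yaw 1.57 gap 0.0852 F [0.  0.1 0.2]
turn [-0.06 -0.01 -0.01] shift in turned [ 0.037  0.002 -0.022] in now [ 0.037  0.002 -0.022]
```

View pics/w2.png

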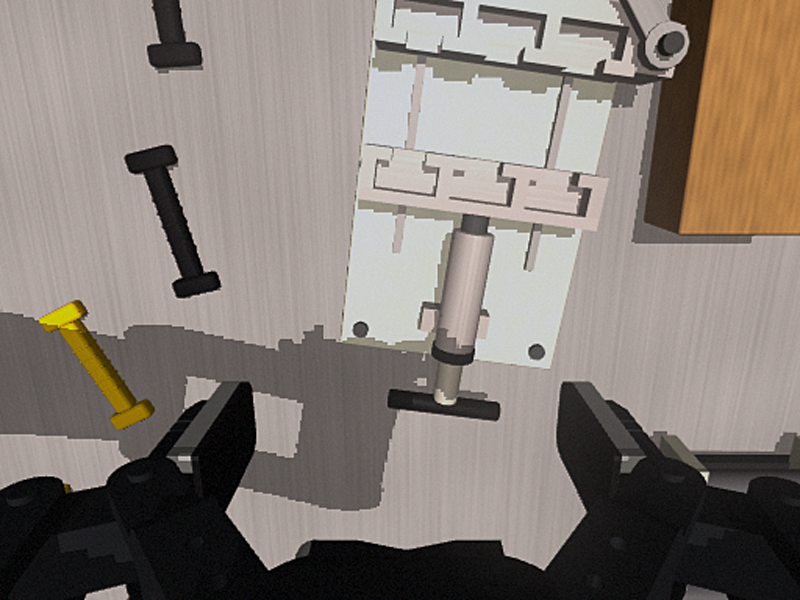

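The view shows the yoke (363,144)-(608,177), the pivot washer (669,43), the pull bar with ends (390,399) and (499,411), and the collar (453,354). I'll check those against the known sizes.

```bash
python3 - <<'E'
from h import *
import pickle; c=pickle.load(open('w2.pkl','rb'))
def P(u,v,z): return ray(c,u/1.5625,v/1.5625,z)[:2]
pts={'yTL':(363,144,.046),'yTR':(608,177,.046),'yBL':(357,197,.046),'yBR':(598,230,.046),'fBL':(376,40,.046),'fBR':(636,75,.046),'piv':(669,43,.058),'barL':(390,399,.04),'barR':(499,411,.04),'collar':(453,352,.04)}
Q={k:P(*v) for k,v in pts.items()}
for k,v in Q.items(): print(k,v.round(4))
d=lambda a,b:np.hypot(*(Q[a]-Q[b])).round(4)
print(d('yTL','yTR'),d('yTL','yBL'),d('yTR','yBR'),d('barL','barR'),d('fBL','yTL'),d('fBL','fBR'))
# similarity-free fit: rig -> world rigid
rig={'yTL':(34.5,80),'yTR':(34.5,-80),'yBL':(-.5,80),'yBR':(-.5,-80),'piv':(113,-90),'fBL':(95.5,80)}
A=np.array([rig[k] for k in rig])/1e3;B=np.array([Q[k] for k in rig])
a=A.mean(0);b=B.mean(0);U,S,V=np.linalg.svd((A-a).T@(B-b));R=(U@V).T
t=b-R@a;th=np.arctan2(R[1,0],R[0,0]);print('rig',t,th)
for k,p in zip(rig,(R@A.T).T+t-B): print(k,(p*1e3).round(1))
for n in('barL','barR','collar'): print(n,(R.T@(Q[n]-t)*1e3).round(1))
E
```

```text
yTL [0.5699 0.0022]
yTR [ 0.7276 -0.0185]
yBL [ 0.5652 -0.0312]
yBR [ 0.7248 -0.0529]
fBL [0.5793 0.0624]
fBR [0.738  0.0425]
piv [0.7501 0.0585]
barL [ 0.5851 -0.1813]
barR [ 0.667  -0.1911]
collar [ 0.6312 -0.1432]
0.159 0.0337 0.0346 0.0825 0.061 0.1599
rig [ 0.6450221 -0.042047 ] 1.4374941938037824
yTL [0.4 0.6]
yTR [ 1.3 -0. ]
yBL [ 0.5 -0.7]
yBR [-0.5 -0.2]
piv [-0.8 -0.5]
fBL [-0.8  0.8]
barL [-146.    40.9]
barR [-144.8  -41.6]
collar [-102.1    0.2]
```

```bash
cat >> h.py <<'E'
RT=np.array([.645,-.042]);TH=1.4375
def rw(x,y):
    c,s=np.cos(TH),np.sin(TH); return RT+np.array([c*x-s*y,s*x+c*y])/1e3
E
python3 - <<'E'
from h import *
import pickle; c=pickle.load(open('w2.pkl','rb'))
for z in(.006,.012): 
  for o in handles(c,z,70,(75,88,145,195)): print(o)
to([.425,-.058,.10],1.805)
print(rw(65,0),rw(65,50),rw(65,-50))
E
```

```text
(array([111., 141.]), array([ 0.4253, -0.055 ]), array([0.037, 0.112]), np.float64(1.829))
(array([111., 141.]), array([ 0.428 , -0.0541]), array([0.036, 0.111]), np.float64(1.829))
t 3.75 tcp [ 0.5996 -0.067   0.2577] yaw 1.57 gap 0.0849 F [-1.3 -0.2 -0. ]
turn [-0.03 -0.01 -1.96] shift in turned [ 0.246 -0.839  0.788] in now [ 0.044 -0.87   0.792]
[0.65363863 0.0224234 ] [0.60408217 0.02906849] [0.70319509 0.0157783 ]
```

Call:
{"name": "play_rows", "arguments": {
  "plan": [
    [0.035, -0.12, 0.1, 0, 0, -0.35, 85],
    [0.035, -0.12, 0.1, 0, 0, -0.35, 85],
    [0.035, -0.12, 0.1, 0, 0, -0.35, 85],
    [0.035, -0.12, 0.1, 0, 0, -0.35, 85],
    [0.035, -0.12, 0.1, 0, 0, -0.35, 85],
    [0.035, -0.12, 0.1, 0, 0, -0.3, 85],
    [0.02, -0.12, 0.1, 0, 0, 0, 85],
    [0, 0, 0, 0, 0, 0, 85]
  ]
}}

```text
time: 4.75
tcp_pos: [0.4266, -0.0415, 0.1189]
orientation: [-0.001, 0.615, 0.788, -0.0]
wrist_force: [0.4, -0.3, 0.0]
finger_gap: 0.0849
grasp_force: 0.0
```

```bash
python3 - <<'E'
from h import *
c=cam('wrist','w3.png')
for o in handles(c,.009,70,(150,60,362,300)): print(o)
to([.426,-.0555,.011],1.82)
E
```

```text
(array([358., 271.]), array([ 0.5222, -0.0918]), array([0.004, 0.049]), np.float64(1.904))
(array([156., 272.]), array([ 0.3601, -0.1331]), array([0.01 , 0.052]), np.float64(1.733))
(array([256., 200.]), array([ 0.4252, -0.0546]), array([0.033, 0.111]), np.float64(1.832))
(array([316.,  64.]), array([0.441, 0.054]), array([0.032, 0.006]), np.float64(0.245))
t 4.8 tcp [ 0.4286 -0.0419  0.1204] yaw 1.817 gap 0.0849 F [ 0.2 -0.2  0.5]
turn [ 0.02  0.01 -0.03] shift in turned [-0.063 -0.03   0.547] in now [-0.062 -0.03   0.547]
```

View pics/w3.png

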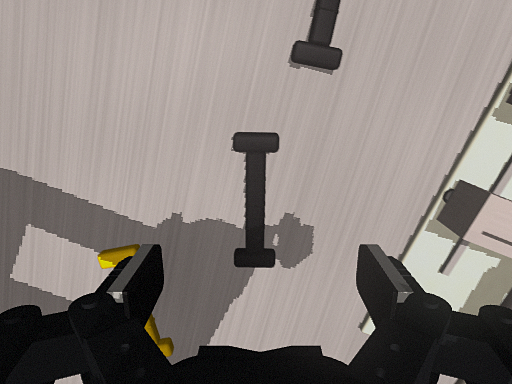

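Wrist view: the black handle is at (256,200), 111 x 33 mm, which matches; the yellow one is separate at (130,260). Grasping.

Call:
{"name": "play_rows", "arguments": {
  "plan": [
    [-0.03, -0.013, 0.1, 0, 0, -0.1, 50],
    [-0.03, -0.013, 0.1, 0, 0, 0, 50],
    [0, 0, 0.1, 0, 0, 0, 50],
    [0, 0, 0.1, 0, 0, 0, 50],
    [0, 0, 0.08, 0, 0, 0, 50],
    [0, 0, 0.06, 0, 0, 0, 50],
    [0, 0, 0, 0, 0, 0, 50],
    [0, 0, 0, 0, 0, 0, 50]
  ]
}}

```text
time: 5.8
tcp_pos: [0.4274, -0.0552, 0.012]
orientation: [0.001, 0.61, 0.792, 0.0]
wrist_force: [0.2, 0.1, 0.3]
finger_gap: 0.0501
grasp_force: 0.0
```

```bash
python3 - <<'E'
from h import *
to([.4252,-.0546,.011],1.832)
E
```

```text
t 5.8 tcp [ 0.4274 -0.0552  0.012 ] yaw 1.829 gap 0.0501 F [0.2 0.1 0.3]
turn [ 0.01  0.01 -0.03] shift in turned [ 0.006 -0.01   0.005] in now [ 0.006 -0.01   0.005]
```

Call:
{"name": "play_rows", "arguments": {
  "force": 70,
  "plan": [
    [0.006, -0.01, 0.003, 0, 0, 0, 0],
    [0, 0, 0, 0, 0, 0, 0],
    [0, 0, 0, 0, 0, 0, 0],
    [0, 0, 0, 0, 0, 0, 0],
    [0, 0, 0, 0, 0, 0, 0],
    [0, 0, 0, 0, 0, 0, 0],
    [0, 0, -0.1, 0, 0, 0, 0],
    [0, 0, -0.15, 0, 0, 0, 0],
    [0, 0, -0.15, 0, 0, 0, 0],
    [0, 0, -0.1, 0, 0, 0, 0],
    [0, 0, 0, 0, 0, 0, 0],
    [0, 0, 0, 0, 0, 0, 0]
  ]
}}

```text
time: 7.3
tcp_pos: [0.4237, -0.0542, 0.1093]
orientation: [-0.001, 0.61, 0.792, -0.0]
wrist_force: [0.3, 0.1, -0.7]
finger_gap: 0.0126
grasp_force: 69.7
```

```bash
python3 - <<'E'
from h import *
p=rw(65,0); to([*p,.11],TH)
c=cam('wrist','w4.png')
for o in handles(c,.11,70,(190,30,330,300)): print(o)
E
```

```text
t 7.3 tcp [ 0.4237 -0.0542  0.1093] yaw 1.829 gap 0.0126 F [ 0.3  0.1 -0.7]
turn [-0.02 -0.01  3.26] shift in turned [ 0.533  1.089 -0.003] in now [ 0.077  1.21  -0.006]
(array([260., 217.]), array([ 0.418 , -0.0373]), array([0.055, 0.076]), np.float64(1.888))
(array([316.,  39.]), array([0.4195, 0.0388]), array([0.01 , 0.006]), np.float64(0.257))
```

View pics/w4.png

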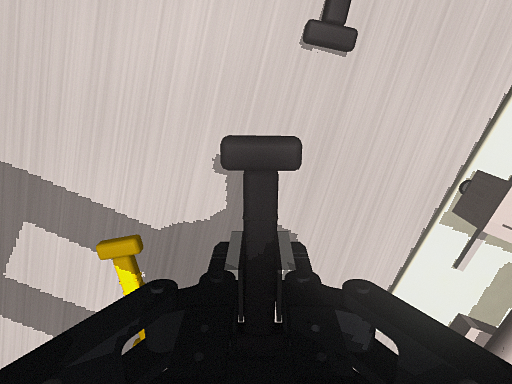

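```bash
python3 - <<'E'
from h import *
c=cam('wrist');t,R,s=st()
for u,v in((261,136),(261,171),(221,153),(302,153)):
  print(u,v,[((R.T[:2,:2]@(ray(c,u,v,z)[:2]-t[:2]))*1e3).round(1) for z in(.110,.098)])
p=rw(65,0); to([*p,.11],TH)
E
```

```text
261 136 [array([55.4, -0.6]), array([53.7, -0.6])]
261 171 [array([41. , -0.6]), array([38.1, -0.6])]
221 153 [array([ 48.5, -16.8]), array([ 46.2, -18.2])]
302 153 [array([48.5, 16. ]), array([46.2, 17.5])]
t 7.4 tcp [ 0.4235 -0.0542  0.1091] yaw 1.829 gap 0.0131 F [ 0.5 -1.4 -0.7]
turn [-0.02 -0.01  3.26] shift in turned [ 0.532  1.09  -0.005] in now [ 0.077  1.21  -0.008]
```

Call:
{"name": "play_rows", "arguments": {
  "plan": [
    [0, 0, 0, 0, 0, 0.82, 0],
    [0, 0, 0, 0, 0, 0.82, 0],
    [0, 0, 0, 0, 0, 0.81, 0],
    [0, 0, 0, 0, 0, 0.81, 0],
    [0.1, 0.2, 0, 0, 0, 0, 0],
    [0.1, 0.2, 0, 0, 0, 0, 0],
    [0.1, 0.2, 0, 0, 0, 0, 0],
    [0.1, 0.2, 0, 0, 0, 0, 0],
    [0.08, 0.17, 0, 0, 0, 0, 0],
    [0.05, 0.12, 0, 0, 0, 0, 0],
    [0, 0, 0, 0, 0, 0, 0],
    [0, 0, 0, 0, 0, 0, 0]
  ]
}}

```text
time: 8.9
tcp_pos: [0.6535, 0.0215, 0.1094]
orientation: [-0.001, 0.753, 0.658, -0.001]
wrist_force: [-0.2, -0.2, -0.2]
finger_gap: 0.0127
grasp_force: 72.7
```

```bash
python3 - <<'E'
from h import *
p=rw(65,0); to([*p,.065],TH)
c=cam('wrist','w5.png')
E
```

```text
t 8.9 tcp [0.6535 0.0215 0.1094] yaw 1.437 gap 0.0127 F [-0.2 -0.2 -0.2]
turn [-0.02  0.   -0.  ] shift in turned [0.005 0.    0.222] in now [0.005 0.001 0.222]
```

View pics/w5.png

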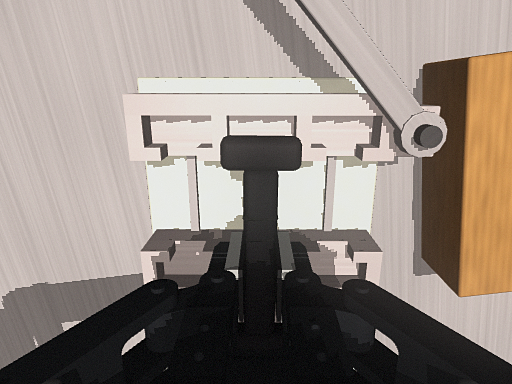

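```bash
python3 - <<'E'
from h import *
c=cam('wrist');t,R,s=st()
for u,v in((124,95),(130,160),(142,115),(212,115),(228,113),(372,113)):
  w=ray(c,u,v,.046)[:2]; d=w-RT; cc,ss=np.cos(TH),np.sin(TH)
  print(u,v,(np.array([cc*d[0]+ss*d[1],-ss*d[0]+cc*d[1]])*1e3).round(1))
E
```

```text
124 95 [133.3  79.2]
130 160 [95.3 80. ]
142 115 [122.  70.]
212 115 [122.   29.2]
228 113 [123.2  19.8]
372 113 [123.1 -63.8]
```

Call:
{"name": "play_rows", "arguments": {
  "plan": [
    [0.005, 0, 0.08, 0, 0, 0, 0],
    [0, 0, 0.08, 0, 0, 0, 0],
    [0, 0, 0.06, 0, 0, 0, 0],
    [0, 0, 0.04, 0, 0, 0, 0],
    [0, 0, 0.03, 0, 0, 0, 0],
    [0, 0, 0.02, 0, 0, 0, 0],
    [0, 0, 0.02, 0, 0, 0, 0],
    [0, 0, 0.01, 0, 0, 0, 0],
    [0, 0, 0, 0, 0, 0, 0],
    [0, 0, 0, 0, 0, 0, 0]
  ]
}}

```text
time: 10.25
tcp_pos: [0.6549, 0.0226, 0.043]
orientation: [0.0, 0.753, 0.658, 0.0]
wrist_force: [0.4, 0.2, -0.5]
finger_gap: 0.0123
grasp_force: 72.7
```

```bash
python3 - <<'E'
from h import *
p=rw(65,0); to([*p,.041],TH)
E
```

```text
t 10.25 tcp [0.6549 0.0226 0.043 ] yaw 1.437 gap 0.0123 F [ 0.4  0.2 -0.5]
turn [ 0.  0. -0.] shift in turned [-0.002 -0.006  0.01 ] in now [-0.002 -0.006  0.01 ]
```

Call:
{"name": "play_rows", "arguments": {
  "plan": [
    [0, 0, 0.008, 0, 0, 0, 0],
    [0, 0, 0, 0, 0, 0, 38],
    [0, 0, 0, 0, 0, 0, 38],
    [0, 0, 0, 0, 0, 0, 38],
    [0, 0, -0.1, 0, 0, 0, 38],
    [0, 0, -0.15, 0, 0, 0, 38],
    [0, 0, -0.15, 0, 0, 0, 38],
    [0, 0, -0.1, 0, 0, 0, 60],
    [0, -0.05, 0, 0, 0, 0, 85],
    [0, -0.05, 0, 0, 0, 0, 85],
    [0, 0, 0, 0, 0, 0, 85]
  ]
}}

```text
time: 11.62
tcp_pos: [0.6331, 0.0256, 0.1393]
orientation: [-0.001, 0.753, 0.658, -0.001]
wrist_force: [0.5, -0.3, 0.1]
finger_gap: 0.0848
grasp_force: 0.0
```

```bash
python3 - <<'E'
from h import *
c=cam('wrist','w6.png')
a=cam('top')
for o in handles(a,.009,60,(185,205,300,250)): print(o)
to([.436,.105,.12],1.623)
E
```

```text
(array([226., 227.]), array([0.4242, 0.0681]), array([0.129, 0.129]), np.float64(3.137))
(array([194., 227.]), array([0.4251, 0.1602]), array([0.057, 0.13 ]), np.float64(0.014))
t 11.72 tcp [0.6341 0.0254 0.1398] yaw 1.437 gap 0.0852 F [-0.3  0.2 -1. ]
turn [-0.02  0.   -1.55] shift in turned [ 0.449 -0.969  0.099] in now [ 0.263 -1.035  0.101]
```

View pics/w6.png

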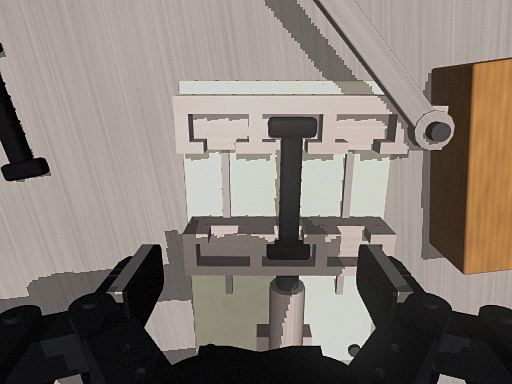

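Handle A is seated in the middle slot, heads at (293,127) and (288,248). Next I'll hover over B.

Call:
{"name": "play_rows", "arguments": {
  "plan": [
    [0.03, -0.12, 0, 0, 0, -0.4, 85],
    [0.03, -0.12, 0, 0, 0, -0.4, 85],
    [0.03, -0.12, 0, 0, 0, -0.4, 85],
    [0.03, -0.12, 0.02, 0, 0, -0.35, 85],
    [0.06, -0.12, 0.02, 0, 0, 0, 85],
    [0.06, -0.12, 0.02, 0, 0, 0, 85],
    [0.06, -0.12, 0.02, 0, 0, 0, 85],
    [0.06, -0.13, 0.02, 0, 0, 0, 85],
    [0.06, 0, 0, 0, 0, 0, 85],
    [0, 0, 0, 0, 0, 0, 85]
  ]
}}

```text
time: 12.98
tcp_pos: [0.4405, 0.1105, 0.1213]
orientation: [0.0, 0.688, 0.726, 0.0]
wrist_force: [0.2, -0.0, -0.2]
finger_gap: 0.0852
grasp_force: 0.0
```

```bash
python3 - <<'E'
from h import *
c=cam('wrist','w7.png')
for o in handles(c,.009,70,(150,60,362,300)): print(o)
to([.436,.105,.011],1.623)
E
```

```text
(array([358., 271.]), array([0.5259, 0.0411]), array([0.004, 0.049]), np.float64(1.712))
(array([156., 272.]), array([0.3572, 0.0316]), array([0.011, 0.052]), np.float64(1.541))
(array([255., 185.]), array([0.4359, 0.1086]), array([0.033, 0.11 ]), np.float64(1.64))
t 13.03 tcp [0.4407 0.1101 0.1214] yaw 1.624 gap 0.0853 F [-0.7 -0.  -0.2]
turn [0.01 0.   0.01] shift in turned [-0.024 -0.025  0.552] in now [-0.024 -0.026  0.552]
```

Call:
{"name": "play_rows", "arguments": {
  "force": 70,
  "plan": [
    [-0.007, -0.024, 0.1, 0, 0, -0.13, 50],
    [0, 0, 0.1, 0, 0, 0, 50],
    [0, 0, 0.1, 0, 0, 0, 50],
    [0, 0, 0.1, 0, 0, 0, 50],
    [0, 0, 0.08, 0, 0, 0, 50],
    [0, 0, 0.06, 0, 0, 0, 50],
    [0, 0, 0.01, 0, 0, 0, 50],
    [0, 0, 0, 0, 0, 0, 50],
    [0, 0, 0, 0, 0, 0, 50]
  ]
}}

```text
time: 14.15
tcp_pos: [0.4357, 0.1083, 0.0119]
orientation: [0.001, 0.683, 0.731, 0.001]
wrist_force: [1.0, -0.2, 0.3]
finger_gap: 0.0501
grasp_force: 0.0
```

Call:
{"name": "play_rows", "arguments": {
  "plan": [
    [0, 0, 0, 0, 0, 0, 0],
    [0, 0, 0, 0, 0, 0, 0],
    [0, 0, 0, 0, 0, 0, 0],
    [0, 0, 0, 0, 0, 0, 0],
    [0, 0, 0, 0, 0, 0, 0],
    [0, 0, 0, 0, 0, 0, 0],
    [0, 0, -0.1, 0, 0, 0, 0],
    [0, 0, -0.15, 0, 0, 0, 0],
    [0, 0, -0.15, 0, 0, 0, 0],
    [0, 0, -0.1, 0, 0, 0, 0],
    [0, 0, 0, 0, 0, 0, 0],
    [0, 0, 0, 0, 0, 0, 0]
  ]
}}

```text
time: 15.65
tcp_pos: [0.4341, 0.1081, 0.1096]
orientation: [-0.001, 0.683, 0.731, -0.001]
wrist_force: [-0.6, -0.5, -0.5]
finger_gap: 0.0127
grasp_force: 69.3
```

```bash
cat >> h.py <<'E'
def inhand(c):
    """far head of the held handle in tool frame (mm): bounding rows near image centre, top plane"""
    im=c['color'].max(2)<75; t,R,s=st(); z=t[2]+.001
    col=np.where(im[90:300,255:265].mean(1)>.6)[0]+90; v=col[0]
    row=[np.where(im[v+12,150:362])[0]+150][0]
    f=lambda u,v:((R.T@(ray(c,u,v,z)-t))*1e3)[:2].round(1)
    print('end px',v,'tool xy',f(260,v),'head px',row[0],row[-1],f(row[0],v+12),f(row[-1],v+12))
E
python3 - <<'E'
from h import *
c=cam('wrist'); inhand(c)
p=rw(65,50); to([*p,.11],TH)
E
```

```text
end px 134 tool xy [56.  -0.9] head px 219 300 [ 51.1 -17.4] [51.1 15.2]
t 15.7 tcp [0.434  0.1081 0.1094] yaw 1.639 gap 0.0123 F [-0.6  0.5 -0.9]
turn [-0.03  0.    1.68] shift in turned [-0.278  0.896 -0.003] in now [-0.452  0.822 -0.006]
```

Call:
{"name": "play_rows", "arguments": {
  "plan": [
    [0, 0, 0, 0, 0, 0.84, 0],
    [0, 0, 0, 0, 0, 0.84, 0],
    [-0.05, 0.18, 0, 0, 0, 0, 0],
    [-0.05, 0.18, 0, 0, 0, 0, 0],
    [-0.05, 0.18, 0, 0, 0, 0, 0],
    [-0.05, 0.18, 0, 0, 0, 0, 0],
    [-0.05, 0.12, 0, 0, 0, 0, 0],
    [-0.03, 0.056, 0, 0, 0, 0, 0],
    [0, 0, 0, 0, 0, 0, 0],
    [0, 0, 0, 0, 0, 0, 0]
  ]
}}

```text
time: 16.95
tcp_pos: [0.6042, 0.0294, 0.1107]
orientation: [-0.001, 0.753, 0.659, -0.0]
wrist_force: [0.1, -0.1, 0.1]
finger_gap: 0.0126
grasp_force: 69.3
```

```bash
python3 - <<'E'
from h import *
c=cam('wrist'); inhand(c)
p=rw(64.3,50); to([*p,.041],TH)
E
```

```text
end px 134 tool xy [55.7 -1.2] head px 220 353 [ 50.9 -17.2] [50.9 36.1]
t 17.0 tcp [0.6042 0.0295 0.1109] yaw 1.438 gap 0.0125 F [-0.2 -1.1 -0.7]
turn [-0.01 -0.    0.  ] shift in turned [-0.006 -0.001  0.35 ] in now [-0.006 -0.     0.35 ]
```

Call:
{"name": "play_rows", "arguments": {
  "plan": [
    [-0.005, 0, 0.08, 0, 0, 0, 0],
    [0, 0, 0.08, 0, 0, 0, 0],
    [0, 0, 0.06, 0, 0, 0, 0],
    [0, 0, 0.04, 0, 0, 0, 0],
    [0, 0, 0.03, 0, 0, 0, 0],
    [0, 0, 0.02, 0, 0, 0, 0],
    [0, 0, 0.02, 0, 0, 0, 0],
    [0, 0, 0.015, 0, 0, 0, 0],
    [0, 0, 0, 0, 0, 0, 0],
    [0, 0, 0, 0, 0, 0, 0]
  ]
}}

```text
time: 18.25
tcp_pos: [0.6051, 0.0279, 0.0423]
orientation: [0.0, 0.753, 0.658, 0.0]
wrist_force: [-0.5, -0.4, 0.0]
finger_gap: 0.0127
grasp_force: 69.3
```

```bash
python3 - <<'E'
from h import *
p=rw(64.3,50); to([*p,.041],TH)
E
```

```text
t 18.25 tcp [0.6051 0.0279 0.0423] yaw 1.437 gap 0.0127 F [-0.5 -0.4  0. ]
turn [ 0.  0. -0.] shift in turned [ 0.002 -0.006  0.006] in now [ 0.002 -0.006  0.006]
```

Call:
{"name": "play_rows", "arguments": {
  "plan": [
    [0, 0, 0.005, 0, 0, 0, 0],
    [0, 0, 0, 0, 0, 0, 34],
    [0, 0, 0, 0, 0, 0, 34],
    [0, 0, 0, 0, 0, 0, 34],
    [0, 0, -0.1, 0, 0, 0, 34],
    [0, 0, -0.15, 0, 0, 0, 34],
    [0, 0, -0.15, 0, 0, 0, 34],
    [0, -0.05, -0.1, 0, 0, 0, 60],
    [0, 0, -0.1, 0, 0, 0, 85],
    [0.05, 0, -0.1, 0, 0, 0, 85],
    [0.05, 0, 0, 0, 0, 0, 85],
    [0, 0, 0, 0, 0, 0, 85]
  ]
}}

```text
time: 19.75
tcp_pos: [0.597, 0.0498, 0.1799]
orientation: [-0.001, 0.752, 0.659, -0.001]
wrist_force: [0.1, -0.1, -0.1]
finger_gap: 0.0851
grasp_force: 0.0
```

```bash
python3 - <<'E'
from h import *
c=cam('wrist','w8.png'); to([.6,0,.2],TH)
import pickle; pickle.dump(c,open('w8.pkl','wb'))
E
```

```text
t 19.8 tcp [0.5969 0.0494 0.1795] yaw 1.438 gap 0.0849 F [ 0.9 -0.5 -0.6]
turn [-0.02  0.01  0.01] shift in turned [-0.243  0.048 -0.103] in now [-0.243  0.048 -0.103]
```

View pics/w8.png

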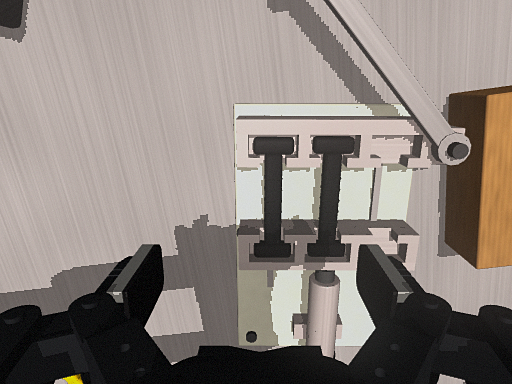

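Both handles are seated: heads at (273,146)/(270,249) and (334,145)/(327,249). Next I'll locate the knob.

```bash
python3 - <<'E'
from h import *
a=cam('top'); im=a['color']
m=(im[135:168,158:190].max(2)<55).astype(np.uint8)
n,l,s,ce=cv2.connectedComponentsWithStats(m)
pv=rw(113,-90); print('pivot',pv)
for i in range(1,n):
  if s[i,4]<10: continue
  u,v=ce[i]+[158,135]; 
  for z in(.07,.08,.092):
    w=ray(a,u,v,z)[:2]; d=w-pv; print(s[i,4],u.round(1),v.round(1),z,w.round(4),'r',np.hypot(*d).round(4),'a',(TH+np.pi/2-np.arctan2(d[1],d[0])%(2*np.pi)).round(3))
E
```

```text
pivot [0.74921955 0.05803642]
443 176.5 151.0 0.07 [0.6406 0.2039] r 0.1819 a 0.797
443 176.5 151.0 0.08 [0.6379 0.2012] r 0.1814 a 0.777
443 176.5 151.0 0.092 [0.6346 0.1981] r 0.1809 a 0.752
```

```bash
python3 - <<'E'
from h import *
a=cam('top'); im=cv2.imread('pics/top1.png')
pv=rw(113,-90)
for thr in(30,40):
 m=(im[140:162,160:185].max(2)<thr).astype(np.uint8)
 n,l,s,ce=cv2.connectedComponentsWithStats(m)
 for i in range(1,n):
  if s[i,4]<6: continue
  u,v=ce[i]+[160,140]
  for z in(.078,.092):
    w=ray(a,u,v,z)[:2]; d=w-pv; print(thr,s[i],u.round(1),v.round(1),z,w.round(4),'r',np.hypot(*d).round(4),'a',(TH+np.pi/2-np.arctan2(d[1],d[0])%(2*np.pi)).round(3))
k=pv+.195*np.array([np.cos(TH+np.pi/2-1),np.sin(TH+np.pi/2-1)]);to([*k,.2],TH+np.pi/2-1)
E
```

```text
30 [ 8  8  8  7 35] 171.5 151.3 0.078 [0.6379 0.2162] r 0.1934 a 0.824
30 [ 8  8  8  7 35] 171.5 151.3 0.092 [0.6341 0.2123] r 0.1925 a 0.797
40 [ 8  8  8  8 44] 171.5 151.3 0.078 [0.6379 0.2161] r 0.1933 a 0.824
40 [ 8  8  8  8 44] 171.5 151.3 0.092 [0.6342 0.2122] r 0.1923 a 0.796
t 19.9 tcp [0.597  0.0489 0.1795] yaw 1.437 gap 0.085 F [-0.1  0.3  0. ]
turn [-0.02 -0.   -4.76] shift in turned [ 0.694  0.709 -0.103] in now [ 0.967  0.221 -0.104]
```

Call:
{"name": "play_rows", "arguments": {
  "plan": [
    [0, 0, 0, 0, 0, -0.9, 60],
    [0, 0, 0, 0, 0, -0.9, 60],
    [0, 0, 0, 0, 0, -0.9, 60],
    [0, 0, 0, 0, 0, -0.9, 60],
    [0, 0, 0, 0, 0, -0.9, 60],
    [0, 0, 0, 0, 0, -0.9, 60],
    [0, 0, 0, 0, 0, -0.94, 60],
    [0.14, 0.16, 0, 0, 0, 0, 60],
    [0.14, 0.16, 0, 0, 0, 0, 60],
    [0.14, 0.16, 0, 0, 0, 0, 60],
    [0.145, 0.165, 0, 0, 0, 0, 60],
    [0, 0, 0, 0, 0, 0, 60]
  ]
}}

```text
time: 21.4
tcp_pos: [0.6355, 0.2189, 0.1793]
orientation: [-0.001, 0.453, 0.892, -0.001]
wrist_force: [-0.3, -1.0, 0.3]
finger_gap: 0.06
grasp_force: 0.0
```

```bash
python3 - <<'E'
from h import *
c=cam('wrist','w9.png'); im=c['color']
to([.635,.216,.07],2.198)
m=(im[60:300,190:330].max(2)<60).astype(np.uint8)
n,l,s,ce=cv2.connectedComponentsWithStats(m)
for i in range(1,n):
  if s[i,4]>60: print(s[i],ce[i]+[190,60],ray(c,*(ce[i]+[190,60]),.085))
E
```

```text
t 21.45 tcp [0.6355 0.217  0.1796] yaw 2.2 gap 0.06 F [ 0.2 -0.9  0.2]
turn [-0.02 -0.    0.02] shift in turned [-0.003 -0.005  0.548] in now [-0.003 -0.004  0.548]
[ 61 119  27  34 721] [263.59778086 196.02635229] [0.63727291 0.21954766 0.085     ]
[  0 176   6  56 237] [191.78059072 262.        ] [0.62435509 0.14408429 0.085     ]
[135 176   5  55 216] [327.37037037 262.19444444] [0.70842046 0.20543537 0.085     ]
```

View pics/w9.png

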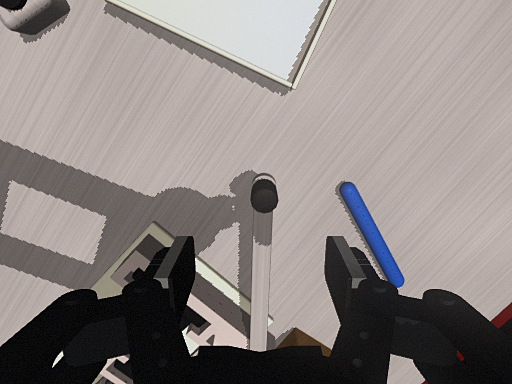

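Call:
{"name": "play_rows", "arguments": {
  "plan": [
    [0, 0.013, 0.1, 0, 0, 0, 50],
    [0, 0, 0.1, 0, 0, 0, 50],
    [0, 0, 0.1, 0, 0, 0, 50],
    [0, 0, 0.1, 0, 0, 0, 50],
    [0, 0, 0.08, 0, 0, 0, 50],
    [0, 0, 0.06, 0, 0, 0, 40],
    [0, 0, 0, 0, 0, 0, 27],
    [0, 0, 0, 0, 0, 0, 27],
    [0, 0, 0, 0, 0, 0, 27],
    [0, 0, 0, 0, 0, 0, 27]
  ]
}}

```text
time: 22.7
tcp_pos: [0.6384, 0.2179, 0.074]
orientation: [0.001, 0.454, 0.891, 0.0]
wrist_force: [0.0, -1.1, 0.6]
finger_gap: 0.0269
grasp_force: 0.0
```

```bash
python3 - <<'E'
from h import *
to([.637,.2185,.07],2.198)
t,R,s=st();d=t[:2]-rw(113,-90);print('r',np.hypot(*d),'a',TH+np.pi/2-np.arctan2(d[1],d[0]),s['grasp_force'])
E
```

```text
t 22.7 tcp [0.6384 0.2179 0.074 ] yaw 2.198 gap 0.0269 F [ 0.  -1.1  0.6]
turn [0.01 0.01 0.  ] shift in turned [ 0.007 -0.004  0.02 ] in now [ 0.007 -0.004  0.02 ]
r 0.1945228210144817 a 0.8314205330454354 0.0
```

Call:
{"name": "play_rows", "arguments": {
  "plan": [
    [-0.0023, -0.067, 0, 0, 0, -0.575, 27],
    [-0.0023, -0.067, 0, 0, 0, -0.575, 27],
    [-0.0023, -0.067, 0, 0, 0, -0.575, 27],
    [-0.0023, -0.067, 0, 0, 0, -0.575, 27],
    [-0.0023, -0.067, 0, 0, 0, -0.575, 27],
    [-0.0023, -0.067, 0, 0, 0, -0.575, 27],
    [-0.0023, -0.067, 0, 0, 0, -0.575, 27],
    [-0.0023, -0.067, 0, 0, 0, -0.575, 27],
    [-0.0023, -0.067, 0, 0, 0, -0.575, 27],
    [-0.0023, -0.067, 0, 0, 0, -0.575, 27],
    [-0.0023, -0.067, 0, 0, 0, -0.575, 27],
    [-0.0023, -0.067, 0, 0, 0, -0.575, 27]
  ]
}}

```text
time: 24.2
tcp_pos: [0.5589, 0.0828, 0.0736]
orientation: [0.0, 0.056, 0.998, 0.0]
wrist_force: [-1.1, 0.8, -0.4]
finger_gap: 0.0273
grasp_force: 0.4
```

```bash
python3 - <<'E'
from h import *
k=rw(113,105); to([*k,.07],TH+np.pi/2)
t,R,s=st();d=t[:2]-rw(113,-90);print('r',np.hypot(*d),'a',TH+np.pi/2-np.arctan2(d[1],d[0]),s['grasp_force'],np.round(s['joint_pos'],2))
E
```

```text
t 24.2 tcp [0.5589 0.0828 0.0736] yaw 3.029 gap 0.0273 F [-1.1  0.8 -0.4]
turn [0.01 0.   0.17] shift in turned [0.015 0.004 0.018] in now [0.015 0.004 0.018]
r 0.1919477366128356 a -0.003906444868777115 0.3853611834347248 [ 0.05  0.21  1.57  0.    1.36 -1.41]
```

Call:
{"name": "play_rows", "arguments": {
  "plan": [
    [0, 0, 0, 0, 0, 0, 45],
    [0, 0, 0, 0, 0, 0, 45],
    [0, 0, -0.12, 0, 0, 0, 45],
    [0, 0, -0.15, 0, 0, 0, 45],
    [0, 0, -0.15, 0, 0, 0, 45],
    [0, 0, -0.1, 0, 0, 0, 45],
    [0, 0, 0, 0, 0, 0, 45]
  ]
}}

```text
time: 25.08
tcp_pos: [0.5603, 0.0835, 0.1794]
orientation: [0.002, 0.058, 0.998, 0.0]
wrist_force: [-0.6, -0.1, 0.5]
finger_gap: 0.045
grasp_force: 0.0
```

```bash
python3 - <<'E'
from h import *
c=cam('wrist'); im=c['color']
m=(im[60:300,190:330].max(2)<60).astype(np.uint8)
n,l,s,ce=cv2.connectedComponentsWithStats(m)
for i in range(1,n):
  if s[i,4]>150:
    w=ray(c,*(ce[i]+[190,60]),.085)[:2];d=w-rw(113,-90);print(s[i],w,np.hypot(*d),'a',TH+np.pi/2-np.arctan2(d[1],d[0]))
to([*rw(-145.4,27),.12],TH+np.pi/2)
E
```

```text
[ 58 109  28  34 730] [0.5535483  0.08597354] 0.19765556091542408 a 0.008520993994565629
[   0  153   61   87 2702] [0.60599757 0.04486563] 0.1438262973904228 a 6.058186215572022
[118 174  22  66 989] [0.62758267 0.12115072] 0.13703629029511663 a 0.3453367269247587
t 25.12 tcp [0.5594 0.0833 0.1776] yaw 3.026 gap 0.0447 F [-0.3 -0.  -0.1]
turn [0.   0.01 0.15] shift in turned [-0.372 -1.291  0.288] in now [-0.349 -1.298  0.288]
```

Call:
{"name": "play_rows", "arguments": {
  "plan": [
    [0, 0, 0, 0, 0, 0.15, 34],
    [-0.045, -0.16, 0, 0, 0, 0, 34],
    [-0.045, -0.16, 0, 0, 0, 0, 34],
    [-0.045, -0.16, 0, 0, 0, 0, 34],
    [-0.045, -0.16, 0, 0, 0, 0, 34],
    [-0.045, -0.16, 0, 0, 0, 0, 34],
    [-0.045, -0.16, 0, 0, 0, 0, 34],
    [-0.045, -0.16, 0.09, 0, 0, 0, 34],
    [-0.047, -0.161, 0.1, 0, 0, 0, 34],
    [0, 0, 0.1, 0, 0, 0, 34],
    [0, 0, 0, 0, 0, 0, 34]
  ]
}}

```text
time: 26.5
tcp_pos: [0.5945, -0.1803, 0.115]
orientation: [-0.004, 0.067, 0.998, 0.001]
wrist_force: [0.2, 0.5, -0.6]
finger_gap: 0.0341
grasp_force: 0.0
```

```bash
python3 - <<'E'
from h import *
c=cam('wrist','w10.png')
to([*rw(-145.4,27),.029],TH+np.pi/2)
E
```

```text
t 26.55 tcp [ 0.5956 -0.1803  0.117 ] yaw 3.008 gap 0.034 F [0.2 0.5 0.7]
turn [ 0.01 -0.03 -0.01] shift in turned [-0.018 -0.009  0.44 ] in now [-0.02  -0.009  0.44 ]
```

View pics/w10.png

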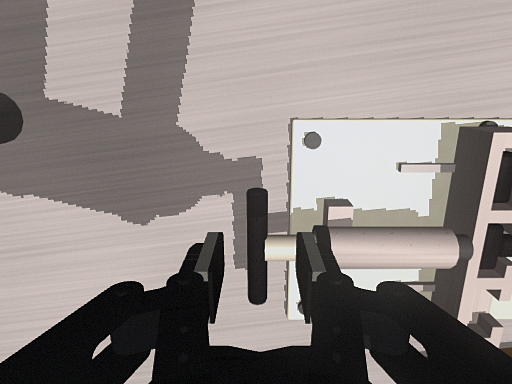

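```bash
python3 - <<'E'
from h import *
c=cam('wrist');t,R,s=st()
T=lambda u,v,z:((R.T@(ray(c,u,v,z)-t))*1e3)[:2].round(1)
print('bar ends tool',T(257,188,.04),T(257,304,.04),'rod',T(275,247,.04),'weight?',ray(c,8,118,.055),T(22,118,.055))
a=cam('top');print('weight top',ray(a,374,195,.04),'tin',ray(a,411,189,.07))
E
```

```text
bar ends tool [11.9 -1.6] [-77.4  -1.9] rod [-31.1  10.9] weight? [ 0.51868658 -0.31650736  0.055     ] [  58.8 -137.3]
weight top [ 0.50967337 -0.36331853  0.04      ] tin [ 0.5214067  -0.45727433  0.07      ]
```

Call:
{"name": "play_rows", "arguments": {
  "force": 100,
  "plan": [
    [-0.018, -0.009, 0.1, 0, 0, 0, 34],
    [0, 0, 0.1, 0, 0, 0, 34],
    [0, 0, 0.1, 0, 0, 0, 34],
    [0, 0, 0.08, 0, 0, 0, 34],
    [0, 0, 0.055, 0, 0, 0, 34],
    [0, 0, 0, 0, 0, 0, 34],
    [0, 0, 0, 0, 0, 0, 0],
    [0, 0, 0, 0, 0, 0, 0],
    [0, 0, 0, 0, 0, 0, 0],
    [0, 0, 0, 0, 0, 0, 0],
    [0, 0, 0, 0, 0, 0, 0],
    [0, 0, 0, 0, 0, 0, 0]
  ]
}}

```text
time: 28.15
tcp_pos: [0.6007, -0.1833, 0.0332]
orientation: [0.001, 0.067, 0.998, -0.0]
wrist_force: [-0.1, 0.2, 6.1]
finger_gap: 0.0105
grasp_force: 98.3
```

```bash
cat >> h.py <<'E'
def rigp():
    t,R,s=st();d=t[:2]-RT;c,q=np.cos(TH),np.sin(TH)
    print('t',round(s['time'],2),'rig mm',round((c*d[0]+q*d[1])*1e3,1),round((-q*d[0]+c*d[1])*1e3,1),'z',t[2].round(4),'F rigx',round(c*s['wrist_force'][0]+q*s['wrist_force'][1],1),np.round(s['wrist_force'],1),'gap',round(s['finger_gap'],4))
E
python3 -c "
from h import *
rigp()"
```

```text
t 28.15 rig mm -145.9 25.2 z 0.0332 F rigx 0.2 [-0.1  0.2  6.1] gap 0.0105
```

Call:
{"name": "play_rows", "arguments": {
  "plan": [
    [0, -0.03, 0, 0, 0, 0, 0],
    [0, -0.03, 0, 0, 0, 0, 0],
    [0, -0.03, 0, 0, 0, 0, 0],
    [0, -0.03, 0, 0, 0, 0, 0],
    [0, -0.03, 0, 0, 0, 0, 0],
    [0, -0.03, 0, 0, 0, 0, 0],
    [0, -0.03, 0, 0, 0, 0, 0],
    [0, -0.03, 0, 0, 0, 0, 0],
    [0, 0, 0, 0, 0, 0, 0]
  ]
}}

```text
time: 29.28
tcp_pos: [0.595, -0.2254, 0.0331]
orientation: [0.001, 0.066, 0.998, 0.005]
wrist_force: [0.5, 14.2, 8.3]
finger_gap: 0.011
grasp_force: 98.8
```

```bash
python3 - <<'E'
from h import *
rigp()
c=cam('wrist');im=c['color']
cv2.imwrite('pics/w11.png',cv2.resize(im,(800,600),interpolation=cv2.INTER_CUBIC))
E
```

```text
t 29.27 rig mm -188.4 25.2 z 0.0331 F rigx 14.1 [ 0.5 14.2  8.3] gap 0.011
```

View pics/w11.png

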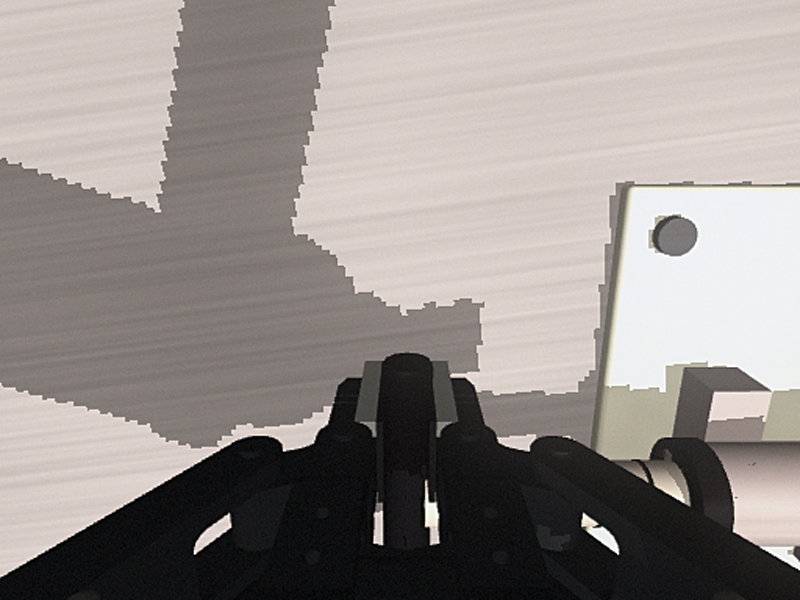

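Call:
{"name": "play_rows", "arguments": {
  "plan": [
    [0, -0.025, 0, 0, 0, 0, 0],
    [0, -0.025, 0, 0, 0, 0, 0],
    [0, -0.02, 0, 0, 0, 0, 0],
    [0, -0.01, 0, 0, 0, 0, 0],
    [0, 0, 0, 0, 0, 0, 0],
    [0, 0, 0, 0, 0, 0, 0]
  ]
}}

```text
time: 30.08
tcp_pos: [0.5932, -0.2386, 0.0331]
orientation: [0.001, 0.065, 0.998, 0.007]
wrist_force: [1.2, 18.0, 9.7]
finger_gap: 0.0109
grasp_force: 99.0
```

```bash
python3 - <<'E'
from h import *
rigp()
c=cam('wrist');im=c['color'];rigp()
cv2.imwrite('pics/w12.png',cv2.resize(im[250:384,340:512],None,fx=4,fy=4,interpolation=cv2.INTER_CUBIC))
E
```

```text
t 30.07 rig mm -201.7 25.2 z 0.0331 F rigx 18.0 [ 1.2 18.   9.7] gap 0.0109
t 30.12 rig mm -201.7 25.2 z 0.033 F rigx 19.1 [ 1.2 19.1  8.4] gap 0.0111
```

View pics/w12.png

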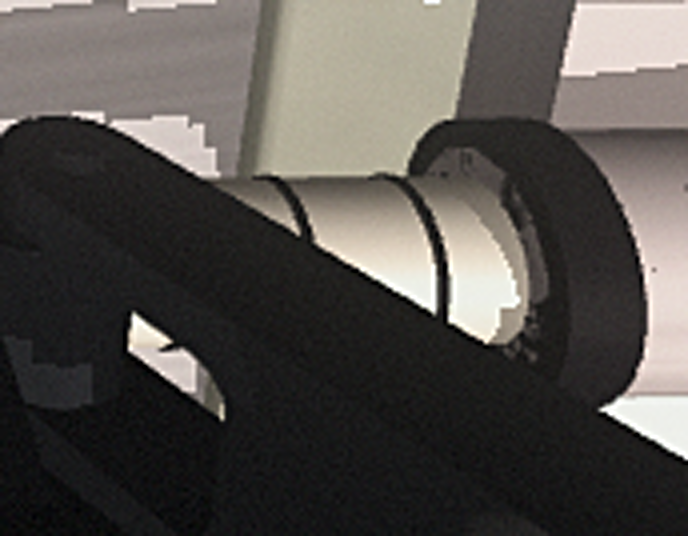

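Call:
{"name": "play_rows", "arguments": {
  "plan": [
    [0, -0.015, 0, 0, 0, 0, 0],
    [0, -0.01, 0, 0, 0, 0, 0],
    [0, 0, 0, 0, 0, 0, 0],
    [0, 0, 0, 0, 0, 0, 0],
    [0, 0, 0, 0, 0, 0, 0],
    [0, 0, 0, 0, 0, 0, 0]
  ]
}}

```text
time: 30.88
tcp_pos: [0.5926, -0.2428, 0.033]
orientation: [0.001, 0.065, 0.998, 0.007]
wrist_force: [1.8, 18.8, 9.2]
finger_gap: 0.011
grasp_force: 99.1
```

```bash
python3 - <<'E'
from h import *
rigp()
for i in range(6): cam('wrist'); rigp()
E
```

```text
t 30.88 rig mm -206.0 25.2 z 0.033 F rigx 18.9 [ 1.8 18.8  9.2] gap 0.011
t 30.93 rig mm -206.0 25.2 z 0.033 F rigx 20.5 [ 1.9 20.4 10.8] gap 0.0111
t 30.98 rig mm -206.0 25.2 z 0.033 F rigx 19.7 [ 1.4 19.7  9.3] gap 0.0108
t 31.02 rig mm -206.0 25.2 z 0.033 F rigx 19.1 [ 0.9 19.1  9.7] gap 0.0107
t 31.07 rig mm -205.9 25.2 z 0.033 F rigx 19.8 [ 1.7 19.7  9.3] gap 0.0104
t 31.12 rig mm -206.0 25.2 z 0.033 F rigx 20.0 [ 1.7 19.9  9.6] gap 0.0109
t 31.18 rig mm -206.0 25.2 z 0.033 F rigx 20.0 [ 1.9 19.9  9.3] gap 0.0105
```

Force averages about 19.7 N and travel is 60 mm with roughly 5 mm of slide, so the gauge reads about 55 mm. Holding.

Call:
{"name": "play_rows", "arguments": {
  "plan": [
    [0, 0, 0, 0, 0, 0, 0],
    [0, 0, 0, 0, 0, 0, 0],
    [0, 0, 0, 0, 0, 0, 0],
    [0, 0, 0, 0, 0, 0, 0],
    [0, 0, 0, 0, 0, 0, 0],
    [0, 0, 0, 0, 0, 0, 0],
    [0, 0, 0, 0, 0, 0, 0],
    [0, 0, 0, 0, 0, 0, 0],
    [0, 0, 0, 0, 0, 0, 0],
    [0, 0, 0, 0, 0, 0, 0],
    [0, 0, 0, 0, 0, 0, 0],
    [0, 0, 0, 0, 0, 0, 0]
  ]
}}

```text
time: 32.67
tcp_pos: [0.5926, -0.2428, 0.033]
orientation: [0.001, 0.065, 0.998, 0.007]
wrist_force: [1.5, 19.6, 10.6]
finger_gap: 0.0107
grasp_force: 99.1
```

Call:
{"name": "play_rows", "arguments": {
  "plan": [
    [0, 0, 0, 0, 0, 0, 0],
    [0, 0, 0, 0, 0, 0, 0],
    [0, 0, 0, 0, 0, 0, 0],
    [0, 0, 0, 0, 0, 0, 0],
    [0, 0, 0, 0, 0, 0, 0],
    [0, 0, 0, 0, 0, 0, 0],
    [0, 0, 0, 0, 0, 0, 0],
    [0, 0, 0, 0, 0, 0, 0],
    [0, 0, 0, 0, 0, 0, 0],
    [0, 0, 0, 0, 0, 0, 0]
  ]
}}

```text
time: 33.92
tcp_pos: [0.5926, -0.2428, 0.033]
orientation: [0.001, 0.065, 0.998, 0.007]
wrist_force: [1.4, 19.0, 9.6]
finger_gap: 0.0109
grasp_force: 99.1
```

```bash
python3 -c "
from h import *
rigp()"
```

```text
t 33.92 rig mm -206.0 25.2 z 0.033 F rigx 19.1 [ 1.4 19.   9.6] gap 0.0109
```

Call:
{"name": "play_rows", "arguments": {
  "plan": [
    [0, 0.03, 0, 0, 0, 0, 0],
    [0, 0.03, 0, 0, 0, 0, 0],
    [0, 0.03, 0, 0, 0, 0, 0],
    [0, 0.03, 0, 0, 0, 0, 0],
    [0, 0.03, 0, 0, 0, 0, 0],
    [0, 0.03, 0, 0, 0, 0, 0],
    [0, 0.03, 0, 0, 0, 0, 0],
    [0, 0.03, 0, 0, 0, 0, 0],
    [0, 0.03, 0, 0, 0, 0, 0],
    [0, 0.02, 0, 0, 0, 0, 0],
    [0, 0.01, 0, 0, 0, 0, 0],
    [0, 0, 0, 0, 0, 0, 0]
  ]
}}

```text
time: 35.42
tcp_pos: [0.5996, -0.1913, 0.0332]
orientation: [0.001, 0.066, 0.998, 0.0]
wrist_force: [-0.3, 1.5, 6.1]
finger_gap: 0.0106
grasp_force: 98.5
```

```bash
python3 -c "
from h import *
rigp()"
```

```text
t 35.42 rig mm -154.0 25.2 z 0.0332 F rigx 1.4 [-0.3  1.5  6.1] gap 0.0106
```

Call:
{"name": "play_rows", "arguments": {
  "plan": [
    [0, 0.02, 0, 0, 0, 0, 0],
    [0, 0.018, 0, 0, 0, 0, 0],
    [0, 0, 0, 0, 0, 0, 0],
    [0, 0, 0, 0, 0, 0, 34],
    [0, 0, 0, 0, 0, 0, 34],
    [0, 0, 0, 0, 0, 0, 34],
    [0, 0, 0, 0, 0, 0, 34],
    [0, 0, -0.1, 0, 0, 0, 34],
    [0, 0, -0.15, 0, 0, 0, 34],
    [0, 0, -0.15, 0, 0, 0, 34],
    [0, 0, -0.15, 0, 0, 0, 34],
    [0, 0, 0, 0, 0, 0, 34]
  ]
}}

```text
time: 36.92
tcp_pos: [0.602, -0.1853, 0.1475]
orientation: [0.004, 0.067, 0.998, -0.002]
wrist_force: [-0.6, -0.2, 0.2]
finger_gap: 0.0338
grasp_force: 0.0
```

```bash
python3 - <<'E'
from h import *
rigp()
c=cam('wrist')
m=(c['color'][150:330,225:290].max(2)<50).astype(np.uint8)
n,l,s,ce=cv2.connectedComponentsWithStats(m)
for i in range(1,n):
  if s[i,4]>300:
    w=ray(c,*(ce[i]+[225,150]),.04)[:2]-RT; print(s[i],'rigx',(np.cos(TH)*w[0]+np.sin(TH)*w[1])*1e3)
to([*(rw(113,-90)+.195*np.array([np.cos(TH+np.pi/2-.01),np.sin(TH+np.pi/2-.01)])),.13],TH+np.pi/2)
E
```

```text
t 36.92 rig mm -147.7 23.6 z 0.1475 F rigx -0.3 [-0.6 -0.2  0.2] gap 0.0338
[  28   13   19  104 1535] rigx -146.19603507246288
t 36.98 tcp [ 0.6008 -0.1848  0.1448] yaw 3.008 gap 0.034 F [-0.9  0.5 -0.5]
turn [-0.01  0.04 -0.  ] shift in turned [0.401 1.312 0.074] in now [0.402 1.312 0.07 ]
```

Call:
{"name": "play_rows", "arguments": {
  "plan": [
    [0.05, 0.164, -0.03, 0, 0, 0, 45],
    [0.05, 0.164, 0, 0, 0, 0, 45],
    [0.05, 0.164, 0, 0, 0, 0, 45],
    [0.05, 0.164, 0, 0, 0, 0, 45],
    [0.05, 0.164, 0, 0, 0, 0, 45],
    [0.05, 0.164, 0, 0, 0, 0, 45],
    [0.05, 0.164, 0, 0, 0, 0, 45],
    [0.05, 0.164, 0, 0, 0, 0, 45],
    [0, 0, 0, 0, 0, 0, 45],
    [0, 0, 0, 0, 0, 0, 45]
  ]
}}

```text
time: 38.22
tcp_pos: [0.5549, 0.086, 0.1469]
orientation: [-0.001, 0.067, 0.998, -0.0]
wrist_force: [-0.2, -0.3, -0.8]
finger_gap: 0.0454
grasp_force: 0.0
```

```bash
python3 - <<'E'
from h import *
c=cam('wrist'); im=c['color']
m=(im[60:230,200:310].max(2)<60).astype(np.uint8)
n,l,s,ce=cv2.connectedComponentsWithStats(m)
for i in range(1,n):
  if s[i,4]>150:
    w=ray(c,*(ce[i]+[200,60]),.085)[:2];d=w-rw(113,-90);print(s[i],w,np.hypot(*d),'a',TH+np.pi/2-np.arctan2(d[1],d[0]))
k=rw(113,105);to([*k,.072],TH+np.pi/2)
E
```

```text
[  44  130   32   40 1020] [0.55350537 0.08611643] 0.1977182944352655 a 0.009205729413268582
t 38.27 tcp [0.5551 0.0856 0.1472] yaw 3.008 gap 0.045 F [-0.1 -0.9 -0.8]
turn [-0.01 -0.01 -0.01] shift in turned [-0.005 -0.007  0.376] in now [-0.006 -0.007  0.376]
```

Call:
{"name": "play_rows", "arguments": {
  "plan": [
    [-0.004, -0.004, 0.1, 0, 0, 0, 45],
    [0, 0, 0.1, 0, 0, 0, 45],
    [0, 0, 0.1, 0, 0, 0, 45],
    [0, 0, 0.07, 0, 0, 0, 45],
    [0, 0, 0, 0, 0, 0, 27],
    [0, 0, 0, 0, 0, 0, 27],
    [0, 0, 0, 0, 0, 0, 27]
  ]
}}

```text
time: 39.15
tcp_pos: [0.5569, 0.0854, 0.0753]
orientation: [0.001, 0.067, 0.998, 0.0]
wrist_force: [0.9, -0.1, 0.2]
finger_gap: 0.0272
grasp_force: 0.0
```

Call:
{"name": "play_rows", "arguments": {
  "plan": [
    [-0.0038, 0.086, 0, 0, 0, 0.733, 27],
    [-0.0038, 0.086, 0, 0, 0, 0.733, 27],
    [-0.0038, 0.086, 0, 0, 0, 0.733, 27],
    [-0.0038, 0.086, 0, 0, 0, 0.733, 27],
    [-0.0038, 0.086, 0, 0, 0, 0.733, 27],
    [-0.0038, 0.086, 0, 0, 0, 0.733, 27],
    [-0.0038, 0.086, 0, 0, 0, 0.733, 27],
    [-0.0038, 0.086, 0, 0, 0, 0.733, 27],
    [-0.0038, 0.086, 0, 0, 0, 0.733, 27],
    [-0.0038, 0.086, 0, 0, 0, 0.733, 27],
    [-0.0038, 0.086, 0, 0, 0, 0.733, 27],
    [-0.0038, 0.086, 0, 0, 0, 0.733, 27]
  ]
}}

```text
time: 40.65
tcp_pos: [0.6778, 0.2414, 0.0748]
orientation: [0.0, 0.561, 0.828, 0.0]
wrist_force: [-1.3, -0.0, 1.1]
finger_gap: 0.0272
grasp_force: 0.4
```

```bash
python3 - <<'E'
from h import *
t,R,s=st();d=t[:2]-rw(113,-90);print('r',np.hypot(*d),'a',TH+np.pi/2-np.arctan2(d[1],d[0]),s['grasp_force'],s['wrist_force'])
E
```

```text
r 0.19681693662613278 a 1.0659060605593473 0.3728989139199257 [-1.30427185 -0.04975804  1.13795817]
```

Call:
{"name": "play_rows", "arguments": {
  "plan": [
    [0, 0, 0, 0, 0, 0, 45],
    [0, 0, 0, 0, 0, 0, 45],
    [0, 0, -0.12, 0, 0, 0, 45],
    [0, 0, -0.15, 0, 0, 0, 45],
    [0, 0, -0.15, 0, 0, 0, 45],
    [0, 0, 0, 0, 0, 0.8, 60],
    [0, 0, 0, 0, 0, 0.8, 60],
    [0, 0, 0, 0, 0, 0.8, 60],
    [0, 0, 0, 0, 0, 0.8, 60],
    [0, 0, 0, 0, 0, 0.8, 60],
    [0, 0, 0, 0, 0, 0.4, 60]
  ]
}}

```text
time: 42.02
tcp_pos: [0.6766, 0.2408, 0.1585]
orientation: [0.0, 0.757, 0.653, -0.0]
wrist_force: [-0.3, 0.7, 1.0]
finger_gap: 0.06
grasp_force: 0.0
```

```bash
python3 - <<'E'
from h import *
a=cam('top')
C=np.array([ray(a,70+u/3,95+v/3,.03)[:2] for u,v in((43,253),(245,210),(285,375),(68,415))])
print(C.round(3),C.mean(0),[np.hypot(*(C[i]-C[(i+1)%4])).round(3) for i in range(4)], np.arctan2(*(C[1]-C[2])[::-1]),np.arctan2(*(C[0]-C[3])[::-1]))
to([*rw(65,50),.13],TH)
E
```

```text
[[0.569 0.489]
 [0.609 0.288]
 [0.445 0.243]
 [0.408 0.454]] [0.50774109 0.36852559] [np.float64(0.205), np.float64(0.171), np.float64(0.214), np.float64(0.164)] 0.2686644700201028 0.21689258437137385
t 42.08 tcp [0.6766 0.2408 0.1584] yaw 1.423 gap 0.0604 F [-0.3 -0.1 -0.2]
turn [-0.    0.   -0.12] shift in turned [-1.097 -0.219  0.142] in now [-1.1   -0.203  0.142]
```

Call:
{"name": "play_rows", "arguments": {
  "plan": [
    [-0.15, -0.03, 0, 0, 0, -0.12, 60],
    [-0.16, -0.03, 0, 0, 0, 0, 60],
    [-0.16, -0.03, 0, 0, 0, 0, 50],
    [-0.16, -0.03, 0, 0, 0, 0, 34],
    [-0.16, -0.03, 0, 0, 0, 0, 34],
    [-0.16, -0.03, 0, 0, 0, 0, 34],
    [-0.15, -0.039, 0, 0, 0, 0, 34],
    [0, 0, 0, 0, 0, 0, 34],
    [0, 0, 0, 0, 0, 0, 34]
  ]
}}

```text
time: 43.2
tcp_pos: [0.6044, 0.0292, 0.1585]
orientation: [0.0, 0.752, 0.659, 0.0]
wrist_force: [-0.0, 0.5, -0.3]
finger_gap: 0.034
grasp_force: 0.0
```

```bash
python3 - <<'E'
from h import *
c=cam('wrist','w13.png')
to([*rw(65,50),.041],TH)
E
```

```text
t 43.25 tcp [0.6045 0.0296 0.1583] yaw 1.44 gap 0.0341 F [-0.3 -0.4 -0.1]
turn [ 0.   -0.    0.02] shift in turned [-0.003 -0.002  0.587] in now [-0.003 -0.002  0.587]
```

View pics/w13.png

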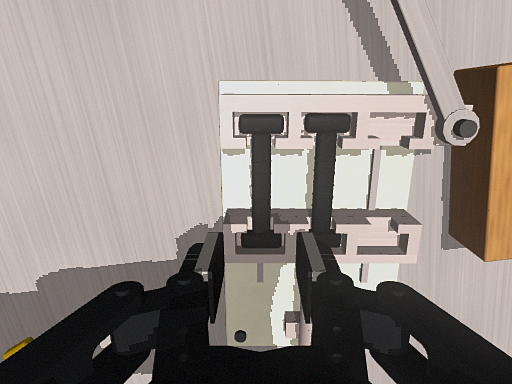

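Both handles are still seated, heads at (262,124)/(262,241) and (326,123)/(322,238), with the lever open and clear. Picking the slot3 handle.

Call:
{"name": "play_rows", "arguments": {
  "force": 70,
  "plan": [
    [0, 0, 0.12, 0, 0, 0, 34],
    [0, 0, 0.12, 0, 0, 0, 34],
    [0, 0, 0.12, 0, 0, 0, 34],
    [0, 0, 0.1, 0, 0, 0, 34],
    [0, 0, 0.08, 0, 0, 0, 34],
    [0, 0, 0.04, 0, 0, 0, 34],
    [0, 0, 0, 0, 0, 0, 34],
    [0, 0, 0, 0, 0, 0, 0],
    [0, 0, 0, 0, 0, 0, 0],
    [0, 0, 0, 0, 0, 0, 0],
    [0, 0, 0, 0, 0, 0, 0],
    [0, 0, 0, 0, 0, 0, 0]
  ]
}}

```text
time: 44.75
tcp_pos: [0.6054, 0.0288, 0.0435]
orientation: [0.001, 0.752, 0.659, 0.001]
wrist_force: [-1.6, 0.1, 5.8]
finger_gap: 0.0125
grasp_force: 69.8
```

Call:
{"name": "play_rows", "arguments": {
  "plan": [
    [0, 0, -0.05, 0, 0, 0, 0],
    [0, 0, -0.1, 0, 0, 0, 0],
    [0, 0, -0.15, 0, 0, 0, 0],
    [0, 0, -0.15, 0, 0, 0, 0],
    [0, 0, -0.05, 0, 0, -0.6, 0],
    [0, 0, 0, 0, 0, -0.8, 0],
    [0, 0, 0, 0, 0, -0.8, 0],
    [0, 0, 0, 0, 0, -0.7, 0]
  ]
}}

```text
time: 45.75
tcp_pos: [0.604, 0.0289, 0.1417]
orientation: [-0.001, 0.626, 0.78, -0.001]
wrist_force: [0.1, -0.2, -0.8]
finger_gap: 0.0124
grasp_force: 69.1
```

```bash
python3 - <<'E'
from h import *
c=cam('wrist'); inhand(c)
u=np.array([np.cos(.22),np.sin(.22)])
to([*(np.array([.508,.3685])+.04*u),.035],.22+np.pi/2)
to([*(np.array([.508,.3685])-.035*u),.035],.22+np.pi/2)
E
```

```text
end px 134 tool xy [56.1 -0.9] head px 220 359 [ 51.4 -17. ] [51.3 38.8]
t 45.8 tcp [0.6039 0.0288 0.1416] yaw 1.791 gap 0.0123 F [ 0.9  0.5 -0.5]
turn [-0.01 -0.    0.01] shift in turned [1.762 0.102 0.533] in now [1.762 0.104 0.533]
t 45.8 tcp [0.6039 0.0288 0.1416] yaw 1.791 gap 0.0123 F [ 0.9  0.5 -0.5]
turn [-0.01 -0.    0.01] shift in turned [ 1.762 -0.273  0.533] in now [ 1.762 -0.271  0.534]
```

Call:
{"name": "play_rows", "arguments": {
  "plan": [
    [0.18, -0.027, 0, 0, 0, 0, 0],
    [0.18, -0.027, 0, 0, 0, 0, 0],
    [0.18, -0.027, 0, 0, 0, 0, 0],
    [0.18, -0.027, 0, 0, 0, 0, 0],
    [0.18, -0.027, 0, 0, 0, 0, 0],
    [0.18, -0.027, 0, 0, 0, 0, 0],
    [0.18, -0.027, 0, 0, 0, 0, 0],
    [0.18, -0.027, 0, 0, 0, 0, 0],
    [0.18, -0.027, 0, 0, 0, 0, 0],
    [0.14, -0.03, 0, 0, 0, 0, 0],
    [0, 0, 0, 0, 0, 0, 0],
    [0, 0, 0, 0, 0, 0, 0]
  ]
}}

```text
time: 47.3
tcp_pos: [0.4756, 0.3604, 0.1418]
orientation: [0.0, 0.627, 0.779, -0.001]
wrist_force: [0.4, -0.3, -0.5]
finger_gap: 0.0126
grasp_force: 69.1
```

Call:
{"name": "play_rows", "arguments": {
  "plan": [
    [0, 0, 0.1, 0, 0, 0, 0],
    [0, 0, 0.12, 0, 0, 0, 0],
    [0, 0, 0.12, 0, 0, 0, 0],
    [0, 0, 0.12, 0, 0, 0, 0],
    [0, 0, 0.09, 0, 0, 0, 0],
    [0, 0, 0.05, 0, 0, 0, 0],
    [0, 0, 0, 0, 0, 0, 0],
    [0, 0, 0, 0, 0, 0, 34],
    [0, 0, 0, 0, 0, 0, 34],
    [0, 0, 0, 0, 0, 0, 34]
  ]
}}

```text
time: 48.55
tcp_pos: [0.476, 0.3613, 0.0229]
orientation: [0.0, 0.627, 0.779, 0.001]
wrist_force: [0.3, 0.5, -0.5]
finger_gap: 0.0342
grasp_force: 0.0
```

Call:
{"name": "play_rows", "arguments": {
  "plan": [
    [0, 0, -0.1, 0, 0, 0, 34],
    [0, 0, -0.15, 0, 0, 0, 34],
    [0, 0, -0.15, 0, 0, 0, 34],
    [0, 0, -0.15, 0, 0, 0, 34],
    [0, 0, -0.1, 0, 0, 0.6, 34],
    [0, 0, 0, 0, 0, 0.8, 34],
    [0, 0, 0, 0, 0, 0.8, 34],
    [0, 0, 0, 0, 0, 0.75, 34],
    [0, 0, 0, 0, 0, 0, 34]
  ]
}}

```text
time: 49.68
tcp_pos: [0.4756, 0.3611, 0.1524]
orientation: [0.0, 0.754, 0.657, 0.0]
wrist_force: [-0.6, 1.1, 0.4]
finger_gap: 0.0341
grasp_force: 0.0
```

```bash
python3 - <<'E'
from h import *
to([*rw(65,0),.15],TH)
E
```

```text
t 49.67 tcp [0.4756 0.3611 0.1524] yaw 1.434 gap 0.0341 F [-0.6  1.1  0.4]
turn [ 0.   -0.   -0.03] shift in turned [-1.56   1.107  0.012] in now [-1.556  1.112  0.012]
```

Call:
{"name": "play_rows", "arguments": {
  "plan": [
    [-0.16, 0.11, 0, 0, 0, -0.03, 34],
    [-0.16, 0.11, 0, 0, 0, 0, 34],
    [-0.16, 0.11, 0, 0, 0, 0, 34],
    [-0.16, 0.11, 0, 0, 0, 0, 34],
    [-0.16, 0.11, 0, 0, 0, 0, 34],
    [-0.16, 0.11, 0, 0, 0, 0, 34],
    [-0.16, 0.11, 0, 0, 0, 0, 34],
    [-0.16, 0.11, 0, 0, 0, 0, 34],
    [-0.16, 0.11, 0, 0, 0, 0, 34],
    [-0.12, 0.117, 0, 0, 0, 0, 34],
    [0, 0, 0, 0, 0, 0, 34],
    [0, 0, 0, 0, 0, 0, 34]
  ]
}}

```text
time: 51.18
tcp_pos: [0.6529, 0.0225, 0.152]
orientation: [-0.0, 0.753, 0.658, -0.0]
wrist_force: [-0.7, 0.1, -0.2]
finger_gap: 0.0339
grasp_force: 0.0
```

```bash
python3 - <<'E'
from h import *
to([*rw(65,0),.041],TH)
c=cam('wrist');m=c['color'].max(2)
for v in(150,180,205):
  r=np.where(m[v,225:300]<70)[0]+225; print(v,r[0],r[-1],len(r))
E
```

```text
t 51.17 tcp [0.6529 0.0225 0.152 ] yaw 1.437 gap 0.0339 F [-0.7  0.1 -0.2]
turn [-0.01 -0.   -0.  ] shift in turned [0.    0.004 0.555] in now [-0.     0.004  0.555]
150 253 272 17
180 253 271 19
205 253 271 19
```

The bar is centred between the fingers (columns 253–271). Picking it.

Call:
{"name": "play_rows", "arguments": {
  "plan": [
    [0, 0.003, 0.12, 0, 0, 0, 34],
    [0, 0, 0.12, 0, 0, 0, 34],
    [0, 0, 0.12, 0, 0, 0, 34],
    [0, 0, 0.1, 0, 0, 0, 34],
    [0, 0, 0.06, 0, 0, 0, 34],
    [0, 0, 0.03, 0, 0, 0, 34],
    [0, 0, 0, 0, 0, 0, 34],
    [0, 0, 0, 0, 0, 0, 0],
    [0, 0, 0, 0, 0, 0, 0],
    [0, 0, 0, 0, 0, 0, 0],
    [0, 0, 0, 0, 0, 0, 0],
    [0, 0, 0, 0, 0, 0, 0]
  ]
}}

```text
time: 52.72
tcp_pos: [0.6547, 0.0219, 0.0435]
orientation: [0.001, 0.753, 0.658, 0.001]
wrist_force: [0.4, 0.1, 5.7]
finger_gap: 0.0125
grasp_force: 69.9
```

Call:
{"name": "play_rows", "arguments": {
  "plan": [
    [0, 0, -0.05, 0, 0, 0, 0],
    [0, 0, -0.1, 0, 0, 0, 0],
    [0, 0, -0.15, 0, 0, 0, 0],
    [0, 0, -0.15, 0, 0, 0, 0],
    [0, 0, -0.05, 0, 0, -0.6, 0],
    [0, 0, 0, 0, 0, -0.8, 0],
    [0, 0, 0, 0, 0, -0.8, 0],
    [0, 0, 0, 0, 0, -0.75, 0]
  ]
}}

```text
time: 53.72
tcp_pos: [0.6539, 0.022, 0.1434]
orientation: [0.0, 0.624, 0.781, 0.0]
wrist_force: [-0.1, -0.2, 0.7]
finger_gap: 0.0121
grasp_force: 69.2
```

```bash
python3 - <<'E'
from h import *
c=cam('wrist'); inhand(c)
u=np.array([np.cos(.22),np.sin(.22)])
to([*(np.array([.508,.3685])+.038*u),.021],.22+np.pi/2)
E
```

```text
end px 131 tool xy [57.3 -0.9] head px 220 299 [ 52.6 -17. ] [52.5 14.7]
t 53.77 tcp [0.6539 0.022  0.1433] yaw 1.795 gap 0.0125 F [ 0.3 -0.1  0.1]
turn [0.01 0.   0.04] shift in turned [ 1.85  -0.144  0.611] in now [ 1.851 -0.136  0.611]
```

Call:
{"name": "play_rows", "arguments": {
  "plan": [
    [0.19, -0.014, 0, 0, 0, 0, 0],
    [0.19, -0.014, 0, 0, 0, 0, 0],
    [0.19, -0.014, 0, 0, 0, 0, 0],
    [0.19, -0.014, 0, 0, 0, 0, 0],
    [0.19, -0.014, 0, 0, 0, 0, 0],
    [0.19, -0.014, 0, 0, 0, 0, 0],
    [0.19, -0.014, 0, 0, 0, 0, 0],
    [0.19, -0.014, 0, 0, 0, 0, 0],
    [0.19, -0.014, 0, 0, 0, 0, 0],
    [0.14, -0.014, 0, 0, 0, 0, 0],
    [0, 0, 0, 0, 0, 0, 0],
    [0, 0, 0, 0, 0, 0, 0]
  ]
}}

```text
time: 55.28
tcp_pos: [0.546, 0.3765, 0.1426]
orientation: [0.0, 0.626, 0.78, -0.0]
wrist_force: [-0.3, 0.4, -0.7]
finger_gap: 0.0123
grasp_force: 69.2
```

Call:
{"name": "play_rows", "arguments": {
  "plan": [
    [0, 0, 0.1, 0, 0, 0, 0],
    [0, 0, 0.12, 0, 0, 0, 0],
    [0, 0, 0.12, 0, 0, 0, 0],
    [0, 0, 0.12, 0, 0, 0, 0],
    [0, 0, 0.09, 0, 0, 0, 0],
    [0, 0, 0.055, 0, 0, 0, 0],
    [0, 0, 0, 0, 0, 0, 0],
    [0, 0, 0, 0, 0, 0, 34],
    [0, 0, 0, 0, 0, 0, 34],
    [0, 0, 0, 0, 0, 0, 34]
  ]
}}

```text
time: 56.52
tcp_pos: [0.5462, 0.3773, 0.0221]
orientation: [0.0, 0.625, 0.78, 0.001]
wrist_force: [-0.4, -0.5, -0.3]
finger_gap: 0.0342
grasp_force: 0.0
```

Call:
{"name": "play_rows", "arguments": {
  "plan": [
    [0, 0, -0.1, 0, 0, 0, 34],
    [0, 0, -0.15, 0, 0, 0, 34],
    [0, 0, -0.15, 0, 0, 0, 34],
    [-0.15, 0, -0.15, 0, 0, 0, 34],
    [-0.2, -0.1, -0.1, 0, 0, 0, 34],
    [-0.2, -0.1, -0.1, 0, 0, 0, 34],
    [-0.2, -0.1, 0, 0, 0, 0, 34],
    [-0.2, -0.1, 0, 0, 0, 0, 34],
    [-0.2, -0.1, 0, 0, 0, 0, 34],
    [-0.2, -0.1, 0, 0, 0, 0, 34],
    [-0.2, -0.1, 0, 0, 0, 0, 34],
    [0, 0, 0, 0, 0, 0, 34]
  ]
}}

```text
time: 58.02
tcp_pos: [0.4766, 0.0416, 0.1731]
orientation: [0.001, 0.627, 0.779, 0.001]
wrist_force: [0.4, -0.6, -0.5]
finger_gap: 0.034
grasp_force: 0.0
```

```bash
python3 - <<'E'
from h import *
to([.4,0,.2])
a=cam('top')
for o in handles(a,.01,70,(85,168,165,230)): print(o)
cv2.imwrite('pics/end.png',cv2.resize(a['color'][80:260,70:330],None,fx=3,fy=3,interpolation=cv2.INTER_CUBIC))
E
```

```text
t 58.02 tcp [0.4766 0.0416 0.1731] yaw 1.786 gap 0.034 F [ 0.4 -0.6 -0.5]
turn [0.02 0.01 0.  ] shift in turned [-0.121 -0.419 -0.135] in now [-0.122 -0.418 -0.136]
(array([129., 211.]), array([0.475 , 0.3575]), array([0.112, 0.033]), np.float64(1.799))
(array([125., 188.]), array([0.5446, 0.3745]), array([0.111, 0.032]), np.float64(1.791))
(array([140., 198.]), array([0.5126, 0.325 ]), array([0.186, 0.145]), np.float64(0.052))
(array([104., 187.]), array([0.5494, 0.4369]), array([0.243, 0.123]), np.float64(2.482))
```

View pics/end.png

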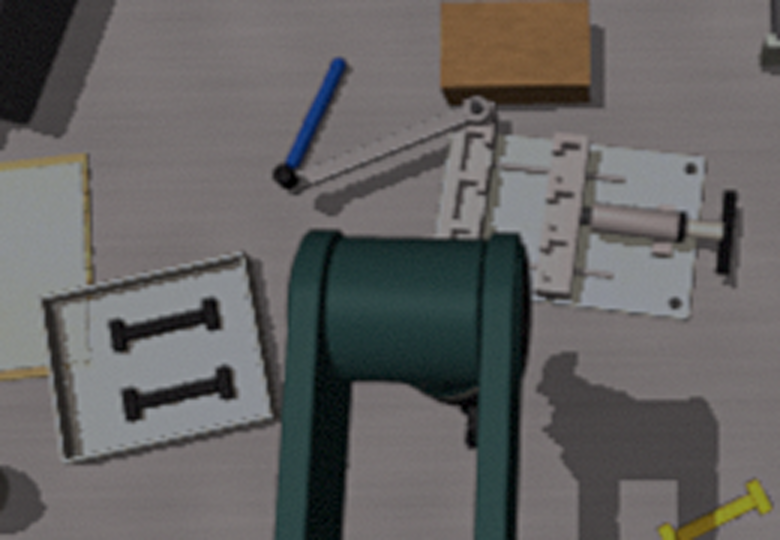

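The final view shows both handles lying in the tray at (165,325) and (180,392), the lever open with its knob at (287,175), and the gauge home. The opening scene view showed no third black handle, so I'm handing in.

```bash
python3 -c "
from h import *
print(env.sign_off())"
```

```text
the job is handed in; nothing more can be done
None
```

I proof-tested both black handles on the bench by holding the gauge at about 20 N for over 2 s. Both are now in the tray, the lever is open, the gauge is home, and the job is handed in; no verdict was returned.

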